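Pin the tilt stay of a solar-module lay-up table into its clevis

ROBOT

A 6-joint arm with a two-finger parallel gripper is mounted at the origin on the work surface. World frame = base frame: x ahead of the robot, y to its left, z up, the work surface at z = 0. Lengths are in m, angles in degrees, forces in N, time in s.
With the tool pointing down it reaches from about 0.375 to 0.9 m from the base axis. Payload 3.1 kg.
Tool frame: the origin (TCP) lies at the very end of the fingers, on their centre line; the grasp point (between the pads) lies 19 mm behind it (bot.tcp_to_grasp is the distance from the TCP to the grasp point, in m); z points along the fingers, y is the line along which they close (so a half turn about z gives the same grasp; the last joint's range is limited). The gripper opens to 87 mm and grips with 3 to 60 N. Pads are 19 mm wide; open, the fingers measure 117 mm over their backs; the gripper's body (75 mm by 190 mm) begins 51 mm behind the grasp point.
Start: joints at [-86.774, 30.224, 82.088, -0, 67.689, -10.227], TCP at [0.145, -0.608, 0.223] pointing down, gripper open.
Joint ranges: [-176.69, 176.69], [-43.24, 126.21], [12.49, 139.97], [-82, 262], [0, 151.66], [-163.58, 163.58]. Speed limits (degrees/s): [159.86, 159.86, 180, 180, 180, 180].

INTERFACE

Orientations are given as a 3x3 rotation matrix whose columns are the frame's x, y, z axes.
In Python, from rig import telemetry, capture, camera_info, job, bot gives the robot as it stands. The module is installed in compiled form; this text tells all that it offers.
- The arm moves only by the tool carry_out, never from a script. Its argument "deltas" is a list that holds one entry, the list of rows, each a list of 7 numbers: the shift along the tool's x, y, z scaled (see below), then the turn, a rotation vector about the tool's x, y, z scaled (see below), then the closure, from -1 (fully open) to 1 (shut). In form: [[[dx, dy, dz, ax, ay, az, claw], ...]]. A call has exactly 10 rows; each row is the pose to reach, as a shift and turn from the pose commanded when the call began, along the tool's axes at that moment, turning the shorter way round; what a row does not reach only later rows make up. The controller multiplies each number of a shift by 15 cm and each number of a turn by 360 degrees. A row lasts 1/12 s, in which the tool goes at most 41.7 mm and 7.16 degrees, less where a joint would pass 70% of its speed; a pose out of reach is approached as far as the arm can. A call with a number of a shift or a turn outside -1 to 1 is refused whole. A call with a gripper value outside its range is refused whole. The fingers move at their own pace and stop on an object; the grip force is fixed at half the most. Time passes only in rows, so rows that repeat a pose let the fingers close, or fill a call up. It gives the time, the measured TCP pose, the force, the opening and the grip force at its end, in the units of the state.
- telemetry.read_state(): the state, without advancing time (a new reading comes with each control period).
- capture(name): name is "scene" or "top" or "wrist"; returns the picture (420x560x3 uint8, red, green, blue); there is no depth.
- camera_info(name): a dict with "mtx" (3x3 intrinsics, pixels), "cam_to_world" (4x4, takes a point from camera to world coordinates); the wrist camera has in their place "T_tool_cam" (4x4, takes a point from camera to tool coordinates, whose origin is the TCP and whose axes are the flange's). Camera axes: x right, y down, z forward; pixel columns grow to the right and rows downward; lengths in m; the calibration is good to about 2 mm. The wrist camera is an equidistant fisheye: a pixel r from the principal point sees the ray r / f radians off the axis. A picture is of the moment at which its call begins: read the wrist's pose just before it. camera_info takes no time and is no camera call.
- job.hand_in(): hands the job in; it is judged then, once.
The state is a dict: "time_s": time; "joint_positions": joint angles; "qvel": joint speeds; "tau": joint torques, N m; "position": TCP position; "tcp_rot": TCP orientation; "force": force on the tool from outside, world axes, zero at the start; "moment": the same for the moment, N m; "opening": opening from 0.0 (shut) to 1.0 (fully open); "grasp_force": force on a finger pad.
Only numpy, scipy, OpenCV 4.12 (cv2) and the standard library are available. Lean on these libraries where they do the work, as an engineer would, in place of code of your own. Each camera call takes 0.05 s, during which the arm holds its last target. There are 200 camera calls.

TASK

Slide the green stay along its channel, under the yellow strap, until its steel eye is fully home in the blue fork. Then lay the long blue-headed pin from the rack on the guide rods, push it through fork and eye until its head is fully seated, and slide the red keeper across all the way to shut it in behind the head. Leave the short orange-headed pin and everything else on the bench where they are.

Things in the scene. Friction and masses are not known exactly. Their poses are not given: they have to be found in the camera images.
- fork (a point): Centre of the fixed clevis fork: on the pin axis, midway between the two blue cheeks, 50 mm above the bench. Its x axis is the way the pin is pushed (away from the robot), y points to the stay's channel, z up (the station's axes). Cheeks: 15 mm thick, 60 mm wide along y, tops 80 mm high, 32 mm gap between, 21 mm holes. Base plate 12 mm thick.
- seat (a point): Point on the pin axis where the under side of the head seats, 53 mm before fork (its -x side); station axes. From here to the near cheek runs an open-topped steel V saddle, 22 mm long, that carries the 18 mm shank on the axis.
- rods_end (a point): Point on the pin axis above the outer end of the two steel guide rods, 112 mm before seat; station axes. The rods (10 mm diameter, 26 mm apart, tops 38.5 mm above the bench) run from here to the seat and carry the pin's head. A pin laid with its tip on the V saddle and its head on the rods lies level on the axis, 50 mm high, and can be pushed along.
- channel_end (a point): Middle of the open outer end of the channel's white floor, 30 mm above the bench, 248 mm from the fork along y; station axes. The channel runs from here straight to the fork. Its aluminium walls are 43 mm apart, tops 42 mm high. A yellow strap crosses it 70 to 90 mm from the fork's centre, underside 76 mm and top 83 mm high.
- stay: The stay: a green square bar 40 x 40 x 90 mm with a steel eye plate (24 mm thick, 40 high, 23 mm hole) at its front, 142 mm long in all, lying in the channel, top 70 mm high. Origin: below the eye's hole, at the under side; y to the rear, z up. The nose is 22 mm before the hole; the bar's shoulder, 30 mm behind it, meets the cheeks' sides when home: the eye is then in line.
- stay_eye (a point): Centre of the hole in the stay's eye (20 mm above its under side); same axes as stay.
- stay_rear (a point): Centre of the stay's black rear end face, 40 x 40 mm, 120 mm behind the eye's hole.
- pin: The long clevis pin: steel shank 18 mm diameter, 98 mm long, tapered tip, greased; blue head 32 mm diameter, 14 mm thick. Origin: on the axis at the head's under side; x to the tip. It balances at x = 32 mm. At the start it lies level in the grey rack, axis 50 mm high, head towards the robot; the rack's notches hold it at x = 5 to 15 and 57 to 67 mm, free between.
- pin_tip (a point): End of the long pin's tip, on its axis.
- rack: Grey plastic pin rack, fixed, base 85 x 135 x 12 mm; origin at the centre of its under side; x along the pins, head to tip. It holds two pins 75 mm apart, at y = +37.5 and -37.5 mm, in either order.
- keeper (a joint): Travel of the red keeper slide in m: about 0 = open (beside the rods, on the station's -y side), 0.045 = fully shut, its bar across the rods behind the seated head. It slides along the station's +y with light friction (2 N) and stays where it is left.
- keeper_tab (a point): Middle of the outer (-y) face of the keeper's upright tab, the face to push, 65 mm above the bench; moves with the keeper; station axes. The tab is 24 mm (x) by 12 mm (y), from 42 to 88 mm high. From here the keeper's bar reaches 70 mm along +y; it is 10 mm thick and 42 to 62 mm high.
- short_pin: Bystander: shorter pin with an orange head (shank 74 mm), in the other place of the rack. Origin at the under side of its head.
- screwdriver: Bystander: screwdriver with a green handle, lying on the bench.
- wrench: Bystander: steel wrench lying on the bench.
- jar: Bystander: white open pot, 64 mm diameter, 75 mm high; origin under its centre.
- bottle: Bystander: amber bottle, 56 mm diameter, 150 mm high; origin under its centre.
- junction_box: Bystander: flat black junction box, 110 x 100 x 27 mm; origin under its centre.
There are look-alikes about, which are no part of the job. Leave any purple look-alike of the stay alone.

How it is judged:
By the outcome, as a careful person would: the job done as asked, in the order asked, and still so for the second after the job is handed in, with the robot touching nothing.
It also fails if it takes over 64 s, if anything falls off the work surface, if the arm or the gripper's body presses on something with over 40 N, if the wrist force passes 120 N, or if a joint passes its speed limit or range.

## Working session

There is one attempt and no reset: what is moved stays moved. The work goes in short steps, Python scripts to look and compute and a tool call to move; the robot and the scene stay as the last step left them, time stands still between calls to the robot, and variables do not carry over. Pictures are saved under pics/ and viewed, at most 10 in all, crops included, and the job is handed in when it is done.

Besides the shell and the picture viewer there is one more tool, called after "Call:" as name(argument=value, ...), one argument or row to a line, values as JSON. carry_out: Moves the arm, as the interface text tells. Its arguments: {"type":"object","properties":{"deltas":{"type":"array","items":{"type":"array","items":{"type":"array","items":{"type":"number"}}}}},"required":["deltas"]}

```bash
mkdir -p pics; python3 - <<'E'
from rig import telemetry, capture, camera_info
import cv2
s=telemetry.read_state();print(s)
for n in("scene","top"):
    cv2.imwrite(f"pics/{n}0.png",cv2.resize(capture(n)[:,:,::-1],(800,600),interpolation=cv2.INTER_CUBIC))
for n in("scene","top","wrist"): print(camera_info(n))
E
```

```text
{'time_s': 0.0, 'joint_positions': array([-8.67752003e+01,  3.02771246e+01,  8.21553402e+01, -2.84611094e-04,
        6.76903357e+01, -1.02260298e+01]), 'qvel': array([-0.02294505,  0.02957334, -0.16762764,  0.09641389, -0.00762136,
        0.00976136]), 'tau': array([ 9.44653148e-04, -4.40040135e+01, -1.76589936e+01,  6.32041739e-02,
        5.81121398e-02, -1.68198890e-04]), 'position': array([ 0.14538086, -0.60710814,  0.2215972 ]), 'tcp_rot': array([[ 9.72569486e-01,  2.32612509e-01, -1.25155151e-04],
       [ 2.32612239e-01, -9.72567205e-01,  2.13961896e-03],
       [ 3.75980339e-04, -2.11004073e-03, -9.99997703e-01]]), 'force': array([-0.06995533, -0.62250562,  0.05165575]), 'moment': array([-0.02638241, -0.07503938,  0.01830874]), 'grasp_force': 0.0, 'opening': 0.9990097794425034}
{'mtx': array([[403.12657233,   0.        , 276.33467087],
       [  0.        , 403.12657233, 207.47265305],
       [  0.        ,   0.        ,   1.        ]]), 'cam_to_world': array([[ 0.75780167,  0.56041376, -0.33417517,  0.79563463],
       [ 0.65236633, -0.66051718,  0.37166549, -0.46209162],

[... 367 characters left out ...]
    [-0.99717341, -0.07402596,  0.01285906, -0.05513428],
       [ 0.00425874, -0.22655944, -0.97398803,  1.64300599],
       [ 0.        ,  0.        ,  0.        ,  1.        ]])}
{'mtx': array([[325.1922621 ,   0.        , 281.7076917 ],
       [  0.        , 325.1922621 , 211.21737342],
       [  0.        ,   0.        ,   1.        ]]), 'T_tool_cam': array([[ 3.59254198e-04, -9.54295857e-01, -2.98863326e-01,
         8.36514885e-02],
       [ 9.99999210e-01, -1.71202097e-05,  1.25673385e-03,
        -6.16827410e-04],
       [-1.20441251e-03, -2.98863541e-01,  9.54295098e-01,
        -1.61502545e-01],
       [ 0.00000000e+00,  0.00000000e+00,  0.00000000e+00,
         1.00000000e+00]])}
```

View pics/scene0.png

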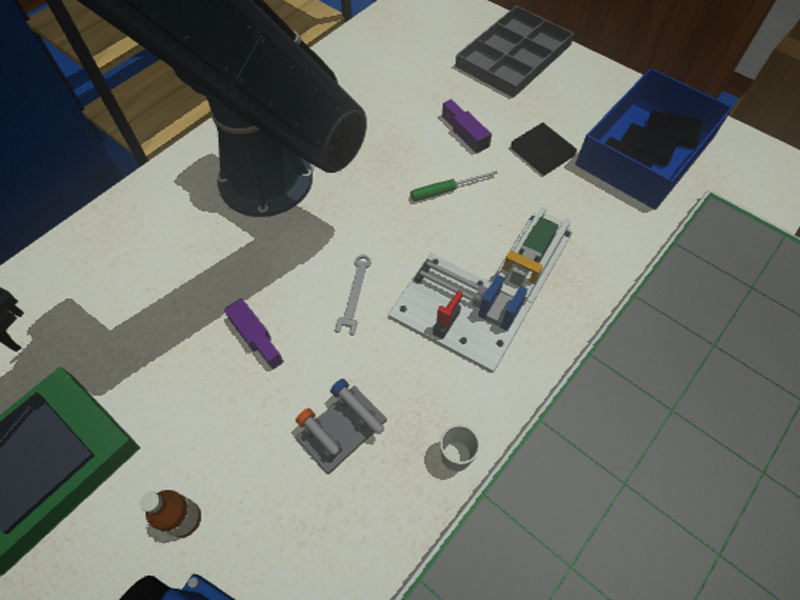

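View pics/top0.png

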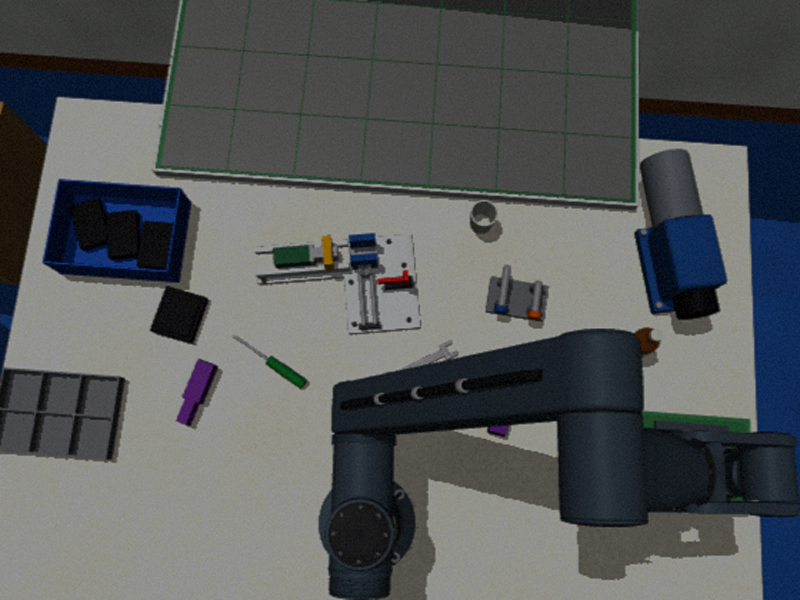

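The views show the station (fork at top px ≈(362,250), stay green at (293,255), keeper red at (400,280)) and the rack, with the long blue-headed pin at (503,290) and the orange one at (538,298). Purple look-alikes lie elsewhere. Next I'll get rough positions and crop in closer.

```bash
cat > h.py <<'E'
import numpy as np, cv2
from rig import telemetry, capture, camera_info
from scipy.optimize import least_squares
def ray(n,uv):  # fixed cameras, native px
    c=camera_info(n);T=c["cam_to_world"];d=np.linalg.solve(c["mtx"],[*uv,1.]);return T[:3,3],T[:3,:3]@d
def at(o,d,z): return o+d*(z-o[2])/d[2]
def wray(uv,pos,R):
    c=camera_info("wrist");K=c["mtx"];T=c["T_tool_cam"]
    v=(np.array(uv)-K[:2,2])/K[0,0];t=np.hypot(*v)
    d=np.array([*(v/t*np.sin(t)),np.cos(t)]) if t>0 else np.array([0,0,1.])
    return pos+R@T[:3,3],R@T[:3,:3]@d
def wproj(P,pos,R):
    c=camera_info("wrist");K=c["mtx"];T=c["T_tool_cam"]
    p=T[:3,:3].T@(R.T@(np.array(P)-pos)-T[:3,3]);t=np.arctan2(np.hypot(*p[:2]),p[2])
    return K[:2,2]+K[0,0]*t*p[:2]/np.hypot(*p[:2])
def tri(*rs):
    A=[];b=[]
    for o,d in rs:
        d=d/np.linalg.norm(d);M=np.eye(3)-np.outer(d,d);A.append(M);b.append(M@o)
    A=np.vstack(A);b=np.hstack(b);x=np.linalg.lstsq(A,b,rcond=None)[0];return x,np.linalg.norm(A@x-b)
E
python3 - <<'E'
from h import *
k=1/1.42857
for nm,uv,z in [("cheek far",(362,240),.08),("cheek near",(363,260),.08),("chan end",(258,265),.042),("pinhead",(502,311),.05),("pintip",(505,267),.05),("or head",(536,315),.05),("kept",(407,277),.088),("base near L",(348,333),.012),("base near R",(419,329),.012),("base far R",(411,236),.012),("stay rear",(275,255),.07),("jar",(484,213),.07),("rackc",(518,298),.012)]:
    print(nm,at(*ray("top",np.array(uv)*k),z).round(3))
t=capture("top");s=capture("scene")
cv2.imwrite("pics/t1.png",cv2.resize(t[155:240,175:295,::-1],None,fx=6.6,fy=6.6,interpolation=cv2.INTER_CUBIC))
cv2.imwrite("pics/s1.png",cv2.resize(s[140:265,265:405,::-1],None,fx=4.8,fy=4.8,interpolation=cv2.INTER_CUBIC))
E
```

```text
cheek far [0.609 0.06  0.08 ]
cheek near [0.563 0.054 0.08 ]
chan end [0.544 0.294 0.042]
pinhead [ 0.477 -0.264  0.05 ]
pintip [ 0.58  -0.267  0.05 ]
or head [ 0.474 -0.34   0.05 ]
kept [ 0.529 -0.047  0.088]
base near L [0.408 0.077 0.012]
base near R [ 0.43  -0.083  0.012]
base far R [ 0.65  -0.049  0.012]
stay rear [0.563 0.252 0.07 ]
jar [ 0.698 -0.211  0.07 ]
rackc [ 0.52  -0.305  0.012]
```

View pics/t1.png

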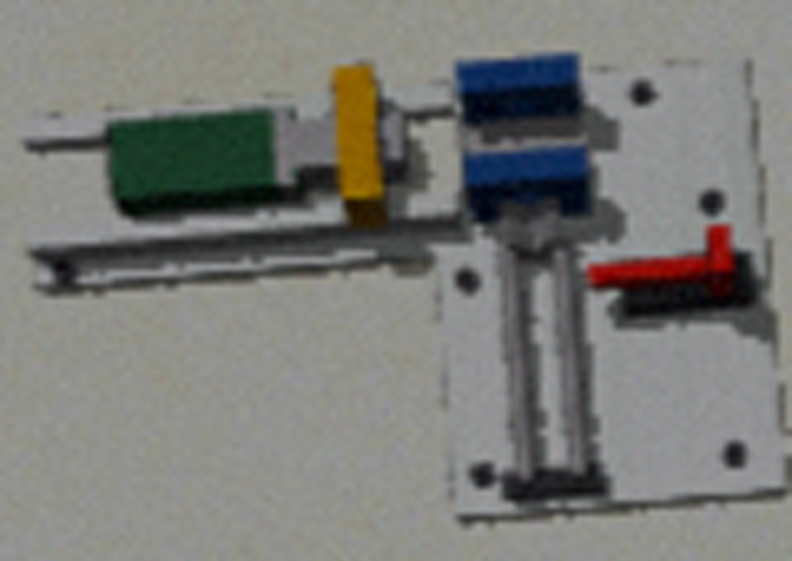

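Top crop: fork cheeks at crop px (520,85) and (525,165), rods running down to (555,480), keeper tab at (720,260) with its bar end at (592,275), green stay at (190,160) under the strap. I'll move the wrist camera over the rack.

Call:
carry_out(
  deltas=[
    [[0.1, -0.05, 0, 0, 0, 0, -1], [0.2, -0.1, 0, 0, 0, 0, -1], [0.3, -0.15, 0, 0, 0, 0, -1], [0.4, -0.2, 0, 0, 0, 0, -1], [0.5, -0.25, 0, 0, 0, 0, -1], [0.6, -0.3, 0, 0, 0, 0, -1], [0.7, -0.35, 0, 0, 0, 0, -1], [0.8, -0.4, 0, 0, 0, 0, -1], [0.9, -0.45, 0, 0, 0, 0, -1], [1, -0.5, 0, 0, 0, 0, -1]],
  ],
)

```text
time_s: 1.03
position: [0.2756, -0.4982, 0.2228]
tcp_rot: [[0.972, 0.234, 0.0], [0.234, -0.972, -0.0], [0.0, 0.0, -1.0]]
force: [0.8, 0.0, -0.6]
opening: 1.0
grasp_force: 0.0
```

Call:
carry_out(
  deltas=[
    [[0.1, -0.05, 0, 0, 0, 0, -1], [0.2, -0.1, 0, 0, 0, 0, -1], [0.3, -0.15, 0, 0, 0, 0, -1], [0.4, -0.2, 0, 0, 0, 0, -1], [0.5, -0.25, 0, 0, 0, 0, -1], [0.6, -0.3, 0, 0, 0, 0, -1], [0.7, -0.35, 0, 0, 0, 0, -1], [0.8, -0.4, 0, 0, 0, 0, -1], [0.9, -0.45, 0, 0, 0, 0, -1], [1, -0.5, 0, 0, 0, 0, -1]],
  ],
)

```text
time_s: 1.87
position: [0.4036, -0.39, 0.2228]
tcp_rot: [[0.972, 0.234, 0.0], [0.234, -0.972, -0.0], [0.0, 0.0, -1.0]]
force: [-0.5, 0.2, -0.1]
opening: 0.998
grasp_force: 0.0
```

```bash
cat >> h.py <<'E'
def shot(name):
    s=telemetry.read_state();im=capture("wrist");cv2.imwrite(f"pics/{name}.png",im[:,:,::-1])
    np.savez(f"pics/{name}.npz",p=s["position"],R=s["tcp_rot"]);print(name,s["time_s"],s["position"].round(4))
def pose(name): z=np.load(f"pics/{name}.npz");return z["p"],z["R"]
E
python3 -c "
from h import *
shot('w1')"
```

```text
w1 1.8667 [ 0.4036 -0.39    0.2228]
```

Call:
carry_out(
  deltas=[
    [[0.1, -0.07, 0, 0, 0, 0, -1], [0.2, -0.14, 0, 0, 0, 0, -1], [0.3, -0.21, 0, 0, 0, 0, -1], [0.4, -0.28, 0, 0, 0, 0, -1], [0.4, -0.35, 0, 0, 0, 0, -1], [0.4, -0.42, 0, 0, 0, 0, -1], [0.4, -0.49, 0, 0, 0, 0, -1], [0.4, -0.56, 0, 0, 0, 0, -1], [0.4, -0.6, 0, 0, 0, 0, -1], [0.4, -0.6, 0, 0, 0, 0, -1]],
  ],
)

```text
time_s: 2.75
position: [0.4386, -0.2891, 0.2226]
tcp_rot: [[0.973, 0.233, -0.001], [0.233, -0.973, 0.001], [-0.001, -0.001, -1.0]]
force: [-0.1, 0.1, -0.1]
opening: 1.003
grasp_force: 0.0
```

```bash
python3 -c "
from h import *
shot('w2')"
```

```text
w2 2.75 [ 0.4386 -0.2891  0.2226]
```

Call:
carry_out(
  deltas=[
    [[0, -0.1, 0, 0, 0, 0, -1], [0, -0.2, 0, 0, 0, 0, -1], [0, -0.3, 0, 0, 0, 0, -1], [0, -0.4, 0, 0, 0, 0, -1], [0, -0.5, 0, 0, 0, 0, -1], [0, -0.6, 0, 0, 0, 0, -1], [0, -0.7, 0, 0, 0, 0, -1], [0, -0.8, 0, 0, 0, 0, -1], [0, -0.9, 0, 0, 0, 0, -1], [0, -1, 0, 0, 0, 0, -1]],
  ],
)

```text
time_s: 3.63
position: [0.4045, -0.1433, 0.2226]
tcp_rot: [[0.973, 0.233, 0.0], [0.233, -0.973, -0.0], [0.0, 0.0, -1.0]]
force: [-0.4, 0.2, -0.8]
opening: 1.0
grasp_force: 0.0
```

```bash
python3 -c "
from h import *
shot('w3')"
```

```text
w3 3.6333 [ 0.4045 -0.1433  0.2226]
```

Call:
carry_out(
  deltas=[
    [[0, -0.1, 0, 0, 0, 0, -1], [0, -0.2, 0, 0, 0, 0, -1], [0, -0.3, 0, 0, 0, 0, -1], [0, -0.4, 0, 0, 0, 0, -1], [0, -0.5, 0, 0, 0, 0, -1], [0, -0.6, 0, 0, 0, 0, -1], [0, -0.7, 0, 0, 0, 0, -1], [0, -0.8, 0, 0, 0, 0, -1], [0, -0.9, 0, 0, 0, 0, -1], [0, -1, 0, 0, 0, 0, -1]],
  ],
)

```text
time_s: 4.52
position: [0.3698, 0.002, 0.2227]
tcp_rot: [[0.973, 0.232, 0.001], [0.232, -0.973, -0.0], [0.001, 0.0, -1.0]]
force: [0.5, -0.1, 0.6]
opening: 1.0
grasp_force: 0.0
```

```bash
python3 -c "
from h import *
shot('w4')
a=cv2.imread('pics/w1.png');
m=np.hstack([cv2.imread(f'pics/w{i}.png') for i in (1,2)]);n=np.hstack([cv2.imread(f'pics/w{i}.png') for i in (3,4)])
cv2.imwrite('pics/mos.png',cv2.resize(np.vstack([m,n]),(800,600),interpolation=cv2.INTER_AREA))"
```

```text
w4 4.5167 [0.3698 0.002  0.2227]
```

View pics/mos.png

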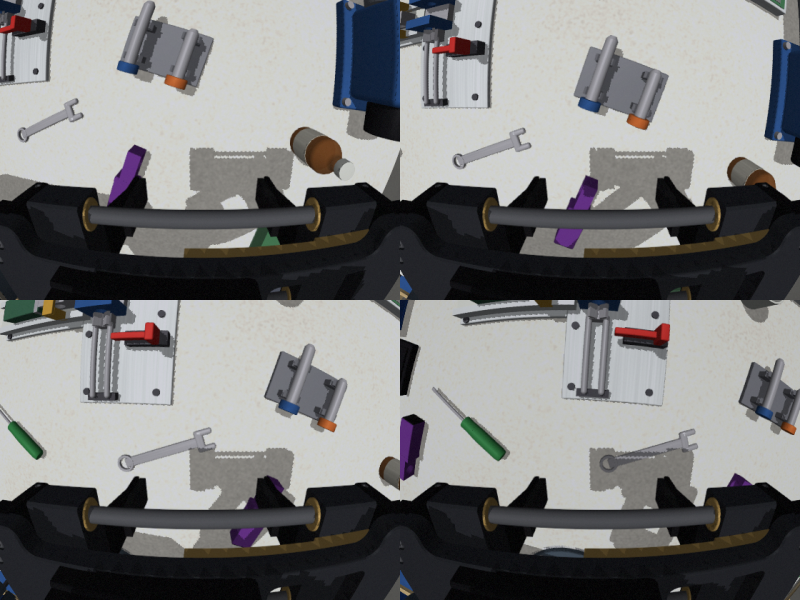

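Mosaic: the rack is clear in w1–w3, with the blue pin nearer the station. Fork, stay and keeper are partly cut off, so I'll move ahead over the station for two more views.

Call:
carry_out(
  deltas=[
    [[0.08, -0.04, 0, 0, 0, 0, -1], [0.16, -0.08, 0, 0, 0, 0, -1], [0.24, -0.12, 0, 0, 0, 0, -1], [0.32, -0.16, 0, 0, 0, 0, -1], [0.4, -0.2, 0, 0, 0, 0, -1], [0.48, -0.24, 0, 0, 0, 0, -1], [0.56, -0.28, 0, 0, 0, 0, -1], [0.64, -0.32, 0, 0, 0, 0, -1], [0.72, -0.36, 0, 0, 0, 0, -1], [0.76, -0.36, 0, 0, 0, 0, -1]],
  ],
)

```text
time_s: 5.4
position: [0.4698, 0.0813, 0.2226]
tcp_rot: [[0.972, 0.234, 0.001], [0.234, -0.972, 0.0], [0.001, 0.0, -1.0]]
force: [0.6, 0.6, -0.5]
opening: 0.999
grasp_force: 0.0
```

```bash
python3 -c "
from h import *
shot('w5')"
```

```text
w5 5.4 [0.4698 0.0813 0.2226]
```

Call:
carry_out(
  deltas=[
    [[0, -0.1, 0, 0, 0, 0, -1], [0, -0.2, 0, 0, 0, 0, -1], [0, -0.3, 0, 0, 0, 0, -1], [0, -0.4, 0, 0, 0, 0, -1], [0, -0.5, 0, 0, 0, 0, -1], [0, -0.6, 0, 0, 0, 0, -1], [0, -0.7, 0, 0, 0, 0, -1], [0, -0.8, 0, 0, 0, 0, -1], [0, -0.9, 0, 0, 0, 0, -1], [0, -1, 0, 0, 0, 0, -1]],
  ],
)

```text
time_s: 6.28
position: [0.4329, 0.2262, 0.2225]
tcp_rot: [[0.973, 0.232, -0.001], [0.232, -0.973, -0.001], [-0.001, 0.0, -1.0]]
force: [0.2, -0.4, -0.5]
opening: 0.995
grasp_force: 0.0
```

```bash
python3 -c "
from h import *
shot('w6')
A=cv2.imread('pics/w5.png')[0:240,60:500];B=cv2.imread('pics/w6.png')[0:240,120:560]
r=lambda i,k:cv2.resize(i,None,fx=k,fy=k,interpolation=cv2.INTER_CUBIC)
cv2.imwrite('pics/m2.png',np.vstack([r(A,1.25),r(B,1.25)]))"
```

```text
w6 6.2833 [0.4329 0.2262 0.2225]
```

View pics/m2.png

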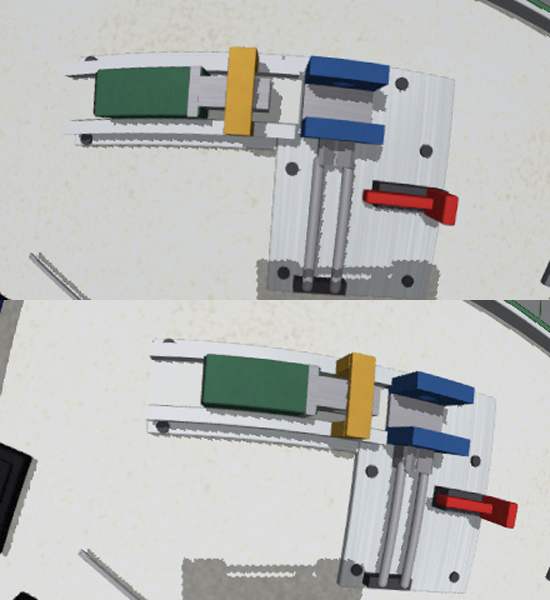

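```bash
python3 -c "
from h import *
r=lambda i,k:cv2.resize(i,None,fx=k,fy=k,interpolation=cv2.INTER_CUBIC)
A=cv2.imread('pics/w5.png')[35:245,290:430];B=cv2.imread('pics/w6.png')[50:260,405:545]
cv2.imwrite('pics/m3.png',np.hstack([r(A,2.85),r(B,2.85)]))
A=cv2.imread('pics/w2.png')[40:190,230:390];B=cv2.imread('pics/w3.png')[50:200,350:510]
cv2.imwrite('pics/m4.png',np.hstack([r(A,2.5),r(B,2.5)]))"
```

```text
(no output)
```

View pics/m3.png

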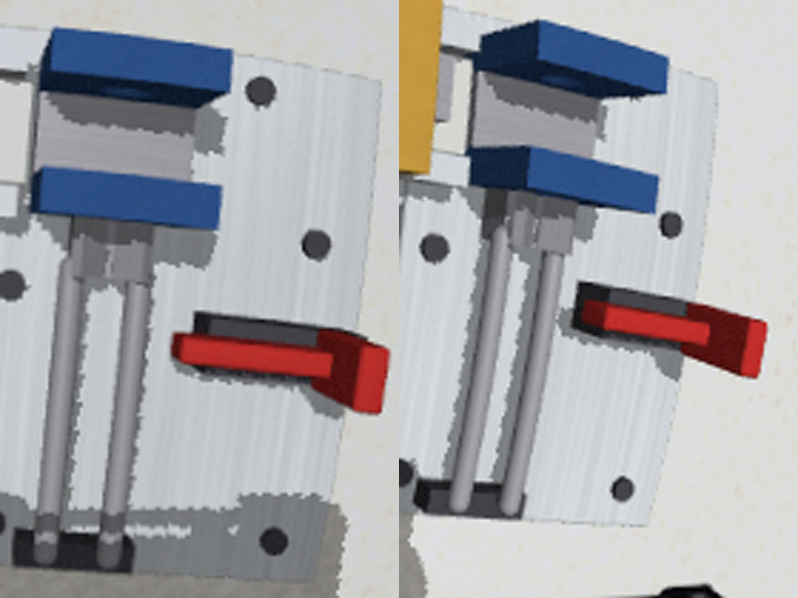

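View pics/m4.png

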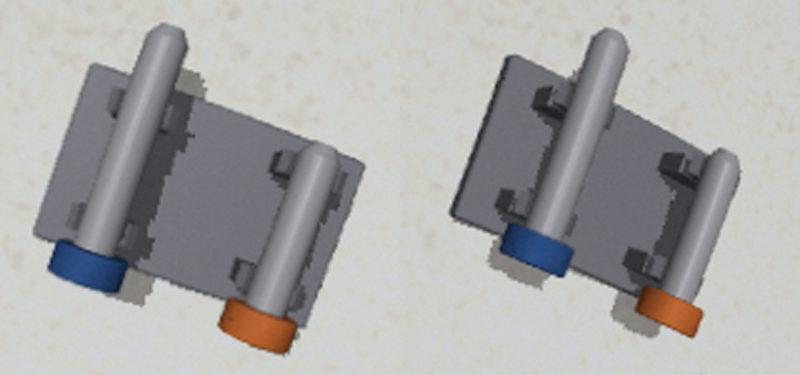

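m3 shows the fork cheek corners, rods, and the keeper (tab top at (370,375) left and (745,345) right). m4 shows both pins in the rack: long-pin tip at (172,27) left and (610,32) right.

```bash
cat > fit.py <<'E'
from h import *
c5=lambda u,v:(u/2.85+290,v/2.85+35); c6=lambda u,v:((u-399)/2.85+405,v/2.85+50)
obs=[('w6',c6(535,146),(-16,30)),('w6',c6(658,176),(-16,-30)),('w6',c6(654,212),(-31,-30)),('w6',c6(524,188),(-31,30)),('w6',c6(543,21),(31,30)),('w6',c6(668,58),(31,-30)),('w6',c6(663,93),(16,-30)),
('w5',c5(46,168),(-16,30)),('w5',c5(221,186),(-16,-30)),('w5',c5(218,229),(-31,-30)),('w5',c5(57,29),(31,30)),('w5',c5(232,49),(31,-30))]
def S(q,p,z): c,s=np.cos(q[2]),np.sin(q[2]);x,y=np.array(p)/1e3;return np.array([q[0]+c*x-s*y,q[1]+s*x+c*y,z])
f=lambda q:np.concatenate([wproj(S(q,p,q[3]),*pose(n))-uv for n,uv,p in obs])
r=least_squares(f,[.59,.057,.13,.08]);q=r.x
if __name__=="__main__":
    print("fork",q[:2].round(4),"yaw",np.degrees(q[2]).round(2),"ztop",q[3].round(4));print(r.fun.reshape(-1,2).round(1).tolist())
    inv=lambda P:((np.array([[np.cos(q[2]),np.sin(q[2])],[-np.sin(q[2]),np.cos(q[2])]])@(P[:2]-q[:2]))*1e3).round(1)
    def T(nm,a,b):
        P,e=tri(wray(a,*pose(b[0])),wray(b[1],*pose(b[2])));print(nm,P.round(4),"st",inv(P),"err",round(e*1e3,1));return P
    T("tabtop outer near corner",c5(381,412),('w5',c6(761,323),'w6')) if 0 else None
    for nm,a,b in [("tabtop +x -y",c5(388,347),c6(766,322)),("tabtop -x -y",c5(381,413),c6(757,377)),("bar end -x top",c5(182,363),c6(588,330)),("bolt",c5(260,92),c6(620,489))][:3]: T(nm,a,('w5',b,'w6'))
    m2a=lambda u,v:(u/1.25+60,v/1.25); m2b=lambda u,v:(u/1.25+120,(v-300)/1.25)
    T("stay top rear far",m2a(97,69),('w5',m2b(206,355),'w6'))
    T("stay top rear near",m2a(95,111),('w5',m2b(203,406),'w6'))
    for z in(.0385,): 
        for u,v in((70,290),(45,540),(135,300),(112,540)): print("rod",inv(at(*wray(c5(u,v),*pose('w5')),z)))
    c2=lambda u,v:(u/2.5+230,v/2.5+40);c3=lambda u,v:((u-400)/2.5+350,v/2.5+50)
    t=T("pin tip",c2(172,27),('w2',c3(610,32),'w3'));h=T("pin head jn",c2(98,248),('w2',c3(548,230),'w3'))
    print("len",np.linalg.norm(t-h),"yaw",np.degrees(np.arctan2(*(t-h)[1::-1])))
    t=T("sp tip",c2(320,147),('w2',c3(722,153),'w3'));h=T("sp head jn",c2(268,302),('w2',c3(677,296),'w3'))
    print("len",np.linalg.norm(t-h),"yaw",np.degrees(np.arctan2(*(t-h)[1::-1])))
    for nm,p in [("seat",(-53,0)),("chan_end",(0,248)),("stay rear home",(0,120)),("rods_end",(-165,0))]: print(nm,S(q,p,0).round(4))
E
python3 fit.py
```

```text
fork [0.595  0.0568] yaw 9.64 ztop 0.078
[[-1.6, 0.1], [0.1, -0.1], [0.0, 0.7], [0.8, -0.3], [-1.3, -0.2], [-0.2, -0.3], [0.7, 0.6], [-0.3, -0.6], [1.0, -0.1], [0.7, 0.3], [-0.7, -0.4], [0.7, 0.4]]
tabtop +x -y [ 0.5482 -0.0455  0.0869] st [-63.3 -93. ] err 0.2
tabtop -x -y [ 0.5255 -0.0508  0.0862] st [-86.6 -94.5] err 0.0
bar end -x top [0.5185 0.0131 0.0416] st [-82.7 -30.3] err 0.6
stay top rear far [0.5813 0.2588 0.0676] st [ 20.4 201.4] err 1.1
stay top rear near [0.5439 0.2521 0.0673] st [-17.7 201.1] err 4.8
rod [-58.8  14.5]
rod [-157.4   15.4]
rod [-60.4 -10.4]
rod [-155.7  -11.5]
pin tip [ 0.5872 -0.2709  0.0455] st [ -62.6 -321.8] err 0.1
pin head jn [ 0.4911 -0.263   0.0516] st [-156.  -297.9] err 1.3
len 0.09662711590962639 yaw -4.724890271807248
sp tip [ 0.5543 -0.342   0.0473] st [-107.  -386.4] err 0.3
sp head jn [ 0.4839 -0.3376  0.0489] st [-175.7 -370.3] err 1.7
len 0.07056392796152725 yaw -3.598708645693955
seat [0.5427 0.048  0.    ]
chan_end [0.5534 0.3013 0.    ]
stay rear home [0.5749 0.1751 0.    ]
rods_end [0.4323 0.0292 0.    ]
```

Fork fit: (0.595, 0.057), yaw 9.6°, and the cheek-top height comes out 2 mm low, within calibration. The stay's rear is at station y=201, so it needs an 81 mm push. Next I'll close the gripper and go down behind the stay.

Call:
carry_out(
  deltas=[
    [[0.09, -0.02, 0.02, 0, 0, 0.001, 1], [0.18, -0.04, 0.04, 0, 0, 0.002, 1], [0.27, -0.06, 0.06, 0, 0, 0.003, 1], [0.36, -0.08, 0.08, 0, 0, 0.004, 1], [0.45, -0.1, 0.1, 0, 0, 0.005, 1], [0.54, -0.12, 0.12, 0, 0, 0.006, 1], [0.63, -0.14, 0.14, 0, 0, 0.007, 1], [0.72, -0.16, 0.16, 0, 0, 0.008, 1], [0.81, -0.18, 0.17, 0, 0, 0.01, 1], [0.89, -0.19, 0.17, 0, 0, 0.0105, 1]],
  ],
)

```text
time_s: 7.17
position: [0.5569, 0.2843, 0.1963]
tcp_rot: [[0.986, 0.167, -0.001], [0.167, -0.986, -0.001], [-0.001, 0.001, -1.0]]
force: [0.7, -0.0, 0.2]
opening: 0.329
grasp_force: 0.0
```

Call:
carry_out(
  deltas=[
    [[0, 0, 0.1, 0, 0, 0, 1], [0, 0, 0.2, 0, 0, 0, 1], [0, 0, 0.3, 0, 0, 0, 1], [0, 0, 0.4, 0, 0, 0, 1], [0, 0, 0.5, 0, 0, 0, 1], [0, 0, 0.6, 0, 0, 0, 1], [0, 0, 0.7, 0, 0, 0, 1], [0, 0, 0.8, 0, 0, 0, 1], [0, 0, 0.9, 0, 0, 0, 1], [0, 0, 0.99, 0, 0, 0, 1]],
  ],
)

```text
time_s: 8.0
position: [0.5563, 0.2838, 0.0475]
tcp_rot: [[0.986, 0.168, -0.001], [0.168, -0.986, -0.001], [-0.001, 0.001, -1.0]]
force: [-0.2, 0.6, 0.1]
opening: 0.006
grasp_force: 0.0
```

```bash
cat >> h.py <<'E'
def st(fx=.595,fy=.0568,yaw=9.64):
    s=telemetry.read_state();a=np.radians(yaw);c,n=np.cos(a),np.sin(a);p=s["position"]-[fx,fy,0]
    R=s["tcp_rot"];print("t",s["time_s"],"pos",s["position"].round(4),"st mm",(np.array([c*p[0]+n*p[1],-n*p[0]+c*p[1],p[2]])*1e3).round(1),"toolyaw",np.degrees(np.arctan2(R[1,0],R[0,0])).round(2),"F",s["force"].round(1),"open",round(s["opening"],3),"g",round(s["grasp_force"],1))
E
python3 -c "
from h import *
st();shot('w7')"
```

```text
t 8.0 pos [0.5563 0.2838 0.0475] st mm [-1.000e-01  2.303e+02  4.750e+01] toolyaw 9.66 F [-0.2  0.6  0.1] open 0.006 g 0.0
w7 8.0 [0.5563 0.2838 0.0475]
```

Call:
carry_out(
  deltas=[
    [[0, 0.06, 0, 0, 0, 0, 1], [0, 0.12, 0, 0, 0, 0, 1], [0, 0.18, 0, 0, 0, 0, 1], [0, 0.24, 0, 0, 0, 0, 1], [0, 0.3, 0, 0, 0, 0, 1], [0, 0.36, 0, 0, 0, 0, 1], [0, 0.42, 0, 0, 0, 0, 1], [0, 0.48, 0, 0, 0, 0, 1], [0, 0.54, 0, 0, 0, 0, 1], [0, 0.56, 0, 0, 0, 0, 1]],
  ],
)

```text
time_s: 8.88
position: [0.571, 0.2003, 0.0486]
tcp_rot: [[0.986, 0.167, 0.0], [0.167, -0.986, -0.001], [-0.0, 0.001, -1.0]]
force: [-0.6, 1.9, 0.8]
opening: 0.007
grasp_force: 0.7
```

```bash
python3 -c "
from h import *
st();shot('w8')
cv2.imwrite('pics/m5.png',np.hstack([cv2.imread(f'pics/{n}.png')[:,80:480] for n in('w7','w8')]))"
```

```text
t 8.8833 pos [0.571  0.2003 0.0486] st mm [  0.4 145.5  48.6] toolyaw 9.62 F [-0.6  1.9  0.8] open 0.007 g 0.7
w8 8.8833 [0.571  0.2003 0.0486]
```

View pics/m5.png

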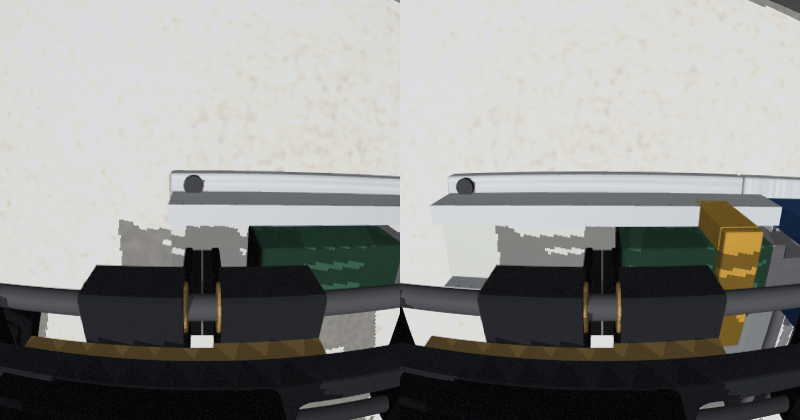

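The finger is against the stay and the stay is moving along with it (strap at (740,270) on the right). I'll keep going gently until it's home.

Call:
carry_out(
  deltas=[
    [[0, 0.006, 0, 0, 0, 0, 1], [0, 0.012, 0, 0, 0, 0, 1], [0, 0.018, 0, 0, 0, 0, 1], [0, 0.024, 0, 0, 0, 0, 1], [0, 0.03, 0, 0, 0, 0, 1], [0, 0.036, 0, 0, 0, 0, 1], [0, 0.042, 0, 0, 0, 0, 1], [0, 0.048, 0, 0, 0, 0, 1], [0, 0.053, 0, 0, 0, 0, 1], [0, 0.053, 0, 0, 0, 0, 1]],
  ],
)

```text
time_s: 9.77
position: [0.572, 0.194, 0.0485]
tcp_rot: [[0.986, 0.168, -0.0], [0.168, -0.986, -0.0], [-0.0, 0.0, -1.0]]
force: [-0.3, 1.5, -0.4]
opening: 0.003
grasp_force: 0.4
```

Call:
carry_out(
  deltas=[
    [[0, 0.003, 0, 0, 0, 0, 1], [0, 0.006, 0, 0, 0, 0, 1], [0, 0.009, 0, 0, 0, 0, 1], [0, 0.012, 0, 0, 0, 0, 1], [0, 0.014, 0, 0, 0, 0, 1], [0, 0.014, 0, 0, 0, 0, 1], [0, 0.014, 0, 0, 0, 0, 1], [0, 0.014, 0, 0, 0, 0, 1], [0, 0.014, 0, 0, 0, 0, 1], [0, 0.014, 0, 0, 0, 0, 1]],
  ],
)

```text
time_s: 10.6
position: [0.5724, 0.1921, 0.0486]
tcp_rot: [[0.986, 0.168, 0.0], [0.168, -0.986, -0.0], [0.0, 0.0, -1.0]]
force: [-0.7, 1.0, -1.0]
opening: 0.003
grasp_force: 0.3
```

Call:
carry_out(
  deltas=[
    [[0, 0.002, 0, 0, 0, 0, 1], [0, 0.004, 0, 0, 0, 0, 1], [0, 0.006, 0, 0, 0, 0, 1], [0, 0.008, 0, 0, 0, 0, 1], [0, 0.01, 0, 0, 0, 0, 1], [0, 0.012, 0, 0, 0, 0, 1], [0, 0.014, 0, 0, 0, 0, 1], [0, 0.016, 0, 0, 0, 0, 1], [0, 0.018, 0, 0, 0, 0, 1], [0, 0.018, 0, 0, 0, 0, 1]],
  ],
)

```text
time_s: 11.43
position: [0.5728, 0.1894, 0.0486]
tcp_rot: [[0.986, 0.168, 0.0], [0.168, -0.986, -0.0], [0.0, 0.0, -1.0]]
force: [-0.1, 0.9, -0.6]
opening: 0.004
grasp_force: 0.6
```

Call:
carry_out(
  deltas=[
    [[0, 0.002, 0, 0, 0, 0, 1], [0, 0.004, 0, 0, 0, 0, 1], [0, 0.006, 0, 0, 0, 0, 1], [0, 0.008, 0, 0, 0, 0, 1], [0, 0.01, 0, 0, 0, 0, 1], [0, 0.012, 0, 0, 0, 0, 1], [0, 0.014, 0, 0, 0, 0, 1], [0, 0.014, 0, 0, 0, 0, 1], [0, 0.014, 0, 0, 0, 0, 1], [0, 0.014, 0, 0, 0, 0, 1]],
  ],
)

```text
time_s: 12.27
position: [0.5732, 0.1873, 0.0485]
tcp_rot: [[0.986, 0.168, -0.0], [0.168, -0.986, -0.0], [-0.0, 0.0, -1.0]]
force: [-0.0, 1.4, 0.2]
opening: 0.006
grasp_force: 0.5
```

Call:
carry_out(
  deltas=[
    [[0, 0.002, 0, 0, 0, 0, 1], [0, 0.004, 0, 0, 0, 0, 1], [0, 0.006, 0, 0, 0, 0, 1], [0, 0.008, 0, 0, 0, 0, 1], [0, 0.01, 0, 0, 0, 0, 1], [0, 0.012, 0, 0, 0, 0, 1], [0, 0.014, 0, 0, 0, 0, 1], [0, 0.016, 0, 0, 0, 0, 1], [0, 0.018, 0, 0, 0, 0, 1], [0, 0.02, 0, 0, 0, 0, 1]],
  ],
)

```text
time_s: 13.1
position: [0.5737, 0.1852, 0.0486]
tcp_rot: [[0.986, 0.167, 0.0], [0.167, -0.986, 0.001], [0.0, -0.001, -1.0]]
force: [0.0, 5.0, -2.0]
opening: 0.003
grasp_force: 2.8
```

```bash
python3 -c "
from h import *
st();t=capture('top');s=capture('scene')
r=lambda i,k:cv2.resize(i[:,:,::-1],None,fx=k,fy=k,interpolation=cv2.INTER_CUBIC)
cv2.imwrite('pics/m6.png',np.hstack([r(t[150:240,180:280],4),r(s[150:240,310:410],4)]))"
```

```text
t 13.1 pos [0.5737 0.1852 0.0486] st mm [  0.5 130.1  48.6] toolyaw 9.64 F [ 0.  5. -2.] open 0.003 g 2.8
```

Call:
carry_out(
  deltas=[
    [[0, 0.002, 0, 0, 0, 0, 1], [0, 0.004, 0, 0, 0, 0, 1], [0, 0.006, 0, 0, 0, 0, 1], [0, 0.008, 0, 0, 0, 0, 1], [0, 0.01, 0, 0, 0, 0, 1], [0, 0.012, 0, 0, 0, 0, 1], [0, 0.012, 0, 0, 0, 0, 1], [0, 0.012, 0, 0, 0, 0, 1], [0, 0.012, 0, 0, 0, 0, 1], [0, 0.012, 0, 0, 0, 0, 1]],
  ],
)

```text
time_s: 14.03
position: [0.5739, 0.1851, 0.0486]
tcp_rot: [[0.986, 0.167, 0.001], [0.167, -0.986, 0.004], [0.001, -0.003, -1.0]]
force: [-1.1, 10.0, -0.4]
opening: 0.003
grasp_force: 4.8
```

The stay is home: 10 N with no further movement. Next I'll retreat and go to the long pin at about (0.522, -0.266), yaw about -4.2°.

Call:
carry_out(
  deltas=[
    [[0, -0.03, 0, 0, 0, 0, 1], [0, -0.05, -0.05, 0, 0, 0, 1], [0, -0.05, -0.12, 0, 0, 0, 1], [0, -0.05, -0.2, 0, 0, 0, 1], [0, -0.05, -0.3, 0, 0, 0, 1], [0, -0.04, -0.4, 0, 0, 0, 1], [-0.02, 0, -0.5, 0, 0, 0, 1], [-0.04, 0.1, -0.6, 0, 0, 0, 1], [-0.07, 0.2, -0.67, 0, 0, 0, 1], [-0.1, 0.3, -0.67, 0, 0, 0, 1]],
  ],
)

```text
time_s: 14.87
position: [0.569, 0.1348, 0.1533]
tcp_rot: [[0.986, 0.168, 0.007], [0.168, -0.986, -0.0], [0.007, 0.002, -1.0]]
force: [0.0, 0.0, 0.1]
opening: 0.003
grasp_force: 0.0
```

Call:
carry_out(
  deltas=[
    [[-0.03, 0.1, 0, 0, 0, 0, -0.2], [-0.06, 0.2, 0, 0, 0, 0, -0.2], [-0.09, 0.3, 0, 0, 0, 0, -0.2], [-0.12, 0.4, 0, 0, 0, 0, -0.2], [-0.15, 0.5, 0, 0, 0, 0, -0.2], [-0.18, 0.6, 0, 0, 0, 0, -0.2], [-0.21, 0.7, 0, 0, 0, 0, -0.2], [-0.24, 0.8, 0, 0, 0, 0, -0.2], [-0.27, 0.9, 0, 0, 0, 0, -0.2], [-0.3, 1, 0, 0, 0, 0, -0.2]],
  ],
)

```text
time_s: 15.7
position: [0.5478, -0.0212, 0.1507]
tcp_rot: [[0.986, 0.168, 0.002], [0.168, -0.986, -0.001], [0.002, 0.001, -1.0]]
force: [-0.1, -0.6, -0.9]
opening: 0.59
grasp_force: 0.0
```

Call:
carry_out(
  deltas=[
    [[-0.03, 0.1, 0, 0, 0, 0.004, -0.2], [-0.06, 0.2, 0, 0, 0, 0.008, -0.2], [-0.09, 0.3, 0, 0, 0, 0.012, -0.2], [-0.12, 0.4, 0, 0, 0, 0.016, -0.2], [-0.15, 0.5, 0, 0, 0, 0.02, -0.2], [-0.18, 0.6, 0, 0, 0, 0.024, -0.2], [-0.21, 0.7, 0, 0, 0, 0.028, -0.2], [-0.24, 0.8, 0, 0, 0, 0.032, -0.2], [-0.27, 0.9, 0, 0, 0, 0.036, -0.2], [-0.3, 1, 0, 0, 0, 0.0384, -0.2]],
  ],
)

```text
time_s: 16.53
position: [0.5284, -0.1767, 0.1507]
tcp_rot: [[0.997, -0.074, 0.002], [-0.074, -0.997, -0.002], [0.002, 0.002, -1.0]]
force: [-0.2, 0.9, -0.2]
opening: 0.604
grasp_force: 0.0
```

```bash
python3 -c "
from h import *
st();shot('w9')"
```

```text
t 16.5333 pos [ 0.5284 -0.1767  0.1507] st mm [-104.8 -219.1  150.7] toolyaw -4.24 F [-0.2  0.9 -0.2] open 0.604 g 0.0
w9 16.5333 [ 0.5284 -0.1767  0.1507]
```

Call:
carry_out(
  deltas=[
    [[0, 0.07, 0, 0, 0, 0, -0.2], [0, 0.14, 0.04, 0, 0, 0, -0.2], [0, 0.21, 0.08, 0, 0, 0, -0.2], [0, 0.28, 0.12, 0, 0, 0, -0.2], [0, 0.35, 0.16, 0, 0, 0, -0.2], [0, 0.42, 0.2, 0, 0, 0, -0.2], [0, 0.49, 0.24, 0, 0, 0, -0.2], [0, 0.55, 0.28, 0, 0, 0, -0.2], [0, 0.595, 0.3, 0, 0, 0, -0.2], [0, 0.595, 0.3, 0, 0, 0, -0.2]],
  ],
)

```text
time_s: 17.42
position: [0.5216, -0.2656, 0.103]
tcp_rot: [[0.997, -0.074, -0.001], [-0.074, -0.997, 0.0], [-0.001, -0.0, -1.0]]
force: [0.3, -0.3, 0.0]
opening: 0.602
grasp_force: 0.0
```

```bash
python3 -c "
from h import *
st();shot('w10')
cv2.imwrite('pics/m7.png',np.hstack([cv2.imread(f'pics/{n}.png')[60:420,a:a+400] for n,a in(('w9',160),('w10',80))]))"
```

```text
t 17.4167 pos [ 0.5216 -0.2656  0.103 ] st mm [-126.3 -305.5  103. ] toolyaw -4.23 F [ 0.3 -0.3  0. ] open 0.602 g 0.0
w10 17.4167 [ 0.5216 -0.2656  0.103 ]
```

View pics/m7.png

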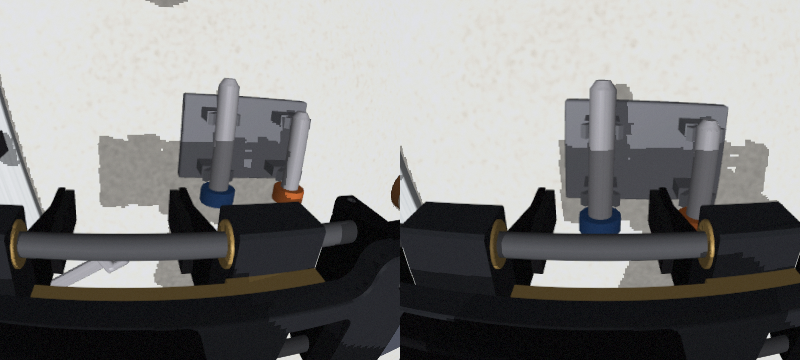

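The pin lies centred and parallel between the open fingers in w10 (tip (602,80), fingers at 555 and 650).

```bash
python3 -c "
from h import *
a=wray((389,139),*pose('w9'));b=wray((282,140),*pose('w10'))
print(tri(a,b),at(*a,.05),at(*b,.05))
h=wray((280,271),*pose('w10'));print(at(*h,.05))"
```

```text
(array([ 0.58650413, -0.26989215,  0.05063755]), np.float64(0.0004460671206656749)) [ 0.58612605 -0.27010571  0.05      ] [ 0.58676632 -0.26989994  0.05      ]
[ 0.49161919 -0.26142795  0.05      ]
```

Call:
carry_out(
  deltas=[
    [[0, 0, 0.05, 0, 0, 0, -0.2], [0, 0, 0.1, 0, 0, 0, -0.2], [0, 0, 0.15, 0, 0, 0, -0.2], [0, 0, 0.2, 0, 0, 0, -0.2], [0, 0, 0.25, 0, 0, 0, -0.2], [0, 0, 0.3, 0, 0, 0, -0.2], [0, 0, 0.35, 0, 0, 0, -0.2], [0, 0, 0.39, 0, 0, 0, -0.2], [0, 0, 0.41, 0, 0, 0, -0.2], [0, 0, 0.41, 0, 0, 0, -0.2]],
  ],
)

```text
time_s: 18.3
position: [0.5215, -0.2638, 0.0416]
tcp_rot: [[0.997, -0.072, -0.001], [-0.072, -0.997, 0.001], [-0.001, -0.001, -1.0]]
force: [0.4, -0.5, 0.1]
opening: 0.601
grasp_force: 0.0
```

Call:
carry_out(
  deltas=[
    [[0, 0, 0, 0, 0, 0, 1], [0, 0, 0, 0, 0, 0, 1], [0, 0, 0, 0, 0, 0, 1], [0, 0, 0, 0, 0, 0, 1], [0, 0, 0, 0, 0, 0, 1], [0, 0, 0, 0, 0, 0, 1], [0, 0, 0, 0, 0, 0, 1], [0, 0, 0, 0, 0, 0, 1], [0, 0, 0, 0, 0, 0, 1], [0, 0, 0, 0, 0, 0, 1]],
  ],
)

```text
time_s: 19.13
position: [0.5222, -0.2648, 0.0429]
tcp_rot: [[0.997, -0.073, 0.001], [-0.073, -0.997, -0.001], [0.001, 0.001, -1.0]]
force: [-0.5, -1.9, 2.4]
opening: 0.197
grasp_force: 30.0
```

```bash
python3 -c "
from h import *
st();shot('w11')"
```

```text
t 19.1333 pos [ 0.5222 -0.2648  0.0429] st mm [-125.6 -304.9   42.9] toolyaw -4.16 F [-0.5 -1.9  2.4] open 0.197 g 30.0
w11 19.1333 [ 0.5222 -0.2648  0.0429]
```

Call:
carry_out(
  deltas=[
    [[0, 0, -0.03, 0, 0, 0, 1], [0, 0, -0.07, 0, 0, 0, 1], [0, 0, -0.14, 0, 0, 0, 1], [0, 0, -0.21, 0, 0, 0, 1], [0, 0, -0.28, 0, 0, 0, 1], [0, 0, -0.36, 0, 0, 0, 1], [0, 0, -0.44, 0, 0, 0, 1], [0, 0, -0.52, 0, 0, 0, 1], [0, 0, -0.6, 0, 0, 0, 1], [0, 0, -0.66, 0, 0, 0, 1]],
  ],
)

```text
time_s: 20.02
position: [0.5224, -0.2643, 0.1437]
tcp_rot: [[0.997, -0.072, 0.002], [-0.072, -0.997, -0.001], [0.002, 0.001, -1.0]]
force: [-0.3, -0.4, -1.5]
opening: 0.197
grasp_force: 29.9
```

Call:
carry_out(
  deltas=[
    [[-0.017, -0.1, 0, 0, 0, 0, 1], [-0.034, -0.2, 0, 0, 0, 0, 1], [-0.05, -0.3, 0, 0, 0, 0, 1], [-0.067, -0.4, 0, 0, 0, 0, 1], [-0.084, -0.5, 0, 0, 0, 0, 1], [-0.1, -0.6, 0, 0, 0, 0, 1], [-0.117, -0.7, 0, 0, 0, 0, 1], [-0.134, -0.8, 0, 0, 0, 0, 1], [-0.15, -0.9, 0, 0, 0, 0, 1], [-0.167, -1, 0, 0, 0, 0, 1]],
  ],
)

```text
time_s: 20.85
position: [0.5077, -0.1111, 0.1415]
tcp_rot: [[0.997, -0.072, 0.0], [-0.072, -0.997, 0.0], [0.0, -0.0, -1.0]]
force: [0.3, 0.4, -2.2]
opening: 0.196
grasp_force: 29.9
```

Call:
carry_out(
  deltas=[
    [[-0.017, -0.1, 0, 0, 0, -0.004, 1], [-0.034, -0.2, 0, 0, 0, -0.008, 1], [-0.05, -0.3, 0, 0, 0, -0.012, 1], [-0.067, -0.4, 0, 0, 0, -0.016, 1], [-0.084, -0.5, 0, 0, 0, -0.02, 1], [-0.1, -0.6, 0, 0, 0, -0.024, 1], [-0.117, -0.7, 0, 0, 0, -0.028, 1], [-0.134, -0.8, 0, 0, 0, -0.032, 1], [-0.15, -0.9, 0, 0, 0, -0.036, 1], [-0.167, -1, 0, 0, 0, -0.0384, 1]],
  ],
)

```text
time_s: 21.68
position: [0.4934, 0.0402, 0.1416]
tcp_rot: [[0.986, 0.169, 0.0], [0.169, -0.986, -0.0], [0.0, 0.0, -1.0]]
force: [0.6, 1.0, -3.1]
opening: 0.194
grasp_force: 29.9
```

Call:
carry_out(
  deltas=[
    [[0, 0, 0.04, 0, 0, 0, 1], [0, 0, 0.08, 0, 0, 0, 1], [0, 0, 0.12, 0, 0, 0, 1], [0, 0, 0.16, 0, 0, 0, 1], [0, 0, 0.2, 0, 0, 0, 1], [0, 0, 0.24, 0, 0, 0, 1], [0, 0, 0.28, 0, 0, 0, 1], [0, 0, 0.3, 0, 0, 0, 1], [0, 0, 0.3, 0, 0, 0, 1], [0, 0, 0.3, 0, 0, 0, 1]],
  ],
)

```text
time_s: 22.52
position: [0.4937, 0.0386, 0.0963]
tcp_rot: [[0.986, 0.168, -0.0], [0.168, -0.986, 0.0], [-0.0, -0.0, -1.0]]
force: [-0.0, -0.3, -2.6]
opening: 0.194
grasp_force: 29.9
```

```bash
python3 -c "
from h import *
st();shot('w12')
cv2.imwrite('pics/m8.png',cv2.resize(cv2.imread('pics/w12.png')[30:330,140:440],(600,600),interpolation=cv2.INTER_CUBIC))"
```

```text
t 22.5167 pos [0.4937 0.0386 0.0963] st mm [-102.9   -1.    96.3] toolyaw 9.66 F [-0.  -0.3 -2.6] open 0.194 g 29.9
w12 22.5167 [0.4937 0.0386 0.0963]
```

View pics/m8.png

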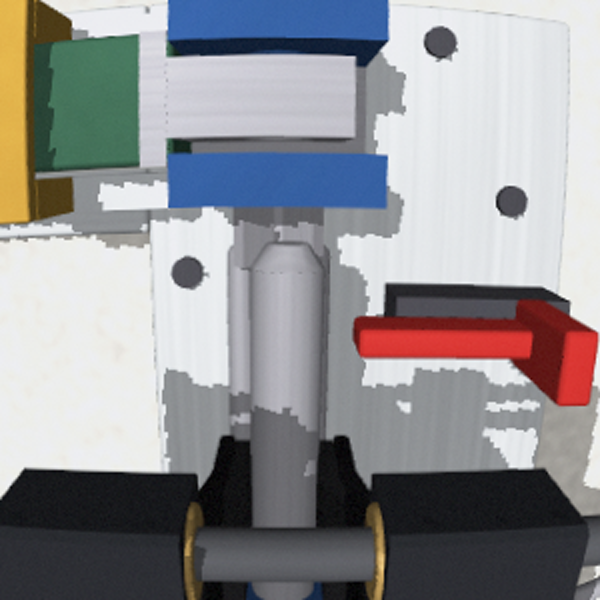

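The stay's shoulder meets the cheeks, so it's home. The pin axis is at x≈287 and the saddle centre at ≈279, so a small shift is needed. I'll compute it.

```bash
python3 -c "
from h import *
p,R=pose('w12');L=lambda u,v,z:(R.T@(at(*wray((140+u/2,30+v/2),p,R),z)-p)*1e3).round(1)
print('pin tip',L(287,243,.1035));print('pin mid',L(287,400,.1035))
print('near cheek corners',L(168,208,.08),L(388,208,.08));print('saddle edges',L(232,250,.05),L(328,250,.05))
print('keeper bar',L(355,355,.062),L(590,403,.088))"
```

```text
pin tip [65.   0.3 -7.2]
pin mid [25.3  0.4 -7.2]
near cheek corners [ 72.3 -32.1  16.3] [72.2 28.1 16.3]
saddle edges [ 56.4 -17.   46.3] [56.4 13.9 46.3]
keeper bar [24.8 22.2 34.3] [17.6 92.4  8.3]
```

Call:
carry_out(
  deltas=[
    [[0.007, -0.015, 0.03, 0, 0, 0, 1], [0.007, -0.015, 0.07, 0, 0, 0, 1], [0.007, -0.015, 0.12, 0, 0, 0, 1], [0.007, -0.015, 0.17, 0, 0, 0, 1], [0.007, -0.015, 0.22, 0, 0, 0, 1], [0.007, -0.015, 0.26, 0, 0, 0, 1], [0.007, -0.015, 0.3, 0, 0, 0, 1], [0.007, -0.015, 0.32, 0, 0, 0, 1], [0.007, -0.015, 0.34, 0, 0, 0, 1], [0.007, -0.015, 0.34, 0, 0, 0, 1]],
  ],
)

```text
time_s: 23.4
position: [0.4941, 0.0411, 0.045]
tcp_rot: [[0.986, 0.168, -0.001], [0.168, -0.986, 0.0], [-0.001, -0.0, -1.0]]
force: [-0.7, -0.5, -2.9]
opening: 0.193
grasp_force: 29.9
```

```bash
python3 -c "
from h import *
st();shot('w13')"
```

```text
t 23.4 pos [0.4941 0.0411 0.045 ] st mm [-102.1    1.4   45. ] toolyaw 9.67 F [-0.7 -0.5 -2.9] open 0.193 g 29.9
w13 23.4 [0.4941 0.0411 0.045 ]
```

Still carrying the weight (-2.9 N), with about 2 mm to go. I'll lower in small steps until contact.

Call:
carry_out(
  deltas=[
    [[0, 0, 0.003, 0, 0, 0, 1], [0, 0, 0.006, 0, 0, 0, 1], [0, 0, 0.009, 0, 0, 0, 1], [0, 0, 0.012, 0, 0, 0, 1], [0, 0, 0.014, 0, 0, 0, 1], [0, 0, 0.014, 0, 0, 0, 1], [0, 0, 0.014, 0, 0, 0, 1], [0, 0, 0.014, 0, 0, 0, 1], [0, 0, 0.014, 0, 0, 0, 1], [0, 0, 0.014, 0, 0, 0, 1]],
  ],
)

```text
time_s: 24.28
position: [0.4944, 0.0411, 0.0435]
tcp_rot: [[0.986, 0.168, 0.0], [0.168, -0.986, 0.0], [0.0, -0.0, -1.0]]
force: [-0.7, -1.2, -3.1]
opening: 0.195
grasp_force: 29.9
```

Call:
carry_out(
  deltas=[
    [[0, 0, 0.003, 0, 0, 0, 1], [0, 0, 0.006, 0, 0, 0, 1], [0, 0, 0.008, 0, 0, 0, 1], [0, 0, 0.008, 0, 0, 0, 1], [0, 0, 0.008, 0, 0, 0, 1], [0, 0, 0.008, 0, 0, 0, 1], [0, 0, 0.008, 0, 0, 0, 1], [0, 0, 0.008, 0, 0, 0, 1], [0, 0, 0.008, 0, 0, 0, 1], [0, 0, 0.008, 0, 0, 0, 1]],
  ],
)

```text
time_s: 25.12
position: [0.4945, 0.0411, 0.0427]
tcp_rot: [[0.986, 0.168, 0.001], [0.168, -0.986, -0.0], [0.001, 0.0, -1.0]]
force: [-0.7, -0.3, 5.3]
opening: 0.196
grasp_force: 29.9
```

```bash
python3 -c "
from h import *
st();shot('w14')"
```

```text
t 25.1167 pos [0.4945 0.0411 0.0427] st mm [-101.7    1.3   42.7] toolyaw 9.69 F [-0.7 -0.3  5.3] open 0.196 g 29.9
w14 25.1167 [0.4945 0.0411 0.0427]
```

Call:
carry_out(
  deltas=[
    [[0, 0, 0, 0, 0, 0, 0.1], [0, 0, 0, 0, 0, 0, 0.1], [0, 0, 0, 0, 0, 0, 0.1], [0, 0, 0, 0, 0, 0, 0.1], [0, 0, 0, 0, 0, 0, 0.1], [0, 0, -0.1, 0, 0, 0, 0.1], [0, 0, -0.2, 0, 0, 0, 0.1], [0, 0, -0.3, 0, 0, 0, 0.1], [0, 0, -0.4, 0, 0, 0, 0.1], [0, 0, -0.5, 0, 0, 0, 0.1]],
  ],
)

```text
time_s: 26.0
position: [0.4941, 0.0411, 0.1177]
tcp_rot: [[0.986, 0.168, -0.001], [0.168, -0.986, 0.0], [-0.001, -0.0, -1.0]]
force: [-0.4, 0.1, -0.2]
opening: 0.451
grasp_force: 0.0
```

Call:
carry_out(
  deltas=[
    [[-0.05, 0, 0, 0, 0, 0, 1], [-0.1, 0, 0, 0, 0, 0, 1], [-0.15, 0, 0, 0, 0, 0, 1], [-0.2, 0, 0, 0, 0, 0, 1], [-0.25, 0, 0, 0, 0, 0, 1], [-0.3, 0, 0, 0, 0, 0, 1], [-0.35, 0, 0, 0, 0, 0, 1], [-0.4, 0, 0, 0, 0, 0, 1], [-0.45, 0, 0, 0, 0, 0, 1], [-0.5, 0, 0, 0, 0, 0, 1]],
  ],
)

```text
time_s: 26.83
position: [0.4197, 0.0284, 0.1172]
tcp_rot: [[0.986, 0.168, -0.0], [0.168, -0.986, 0.0], [-0.0, -0.0, -1.0]]
force: [-0.5, -0.3, -0.0]
opening: 0.009
grasp_force: 0.0
```

```bash
cat > seg.py <<'E'
from h import *
import sys
n=sys.argv[1];st();shot(n);im=cv2.imread(f'pics/{n}.png');hsv=cv2.cvtColor(im,cv2.COLOR_BGR2HSV);p,R=pose(n)
L=lambda u,v,z:(R.T@(at(*wray((u,v),p,R),z)-p)*1e3).round(1)
for nm,lo,hi in(("blue",(105,130,40),(125,255,255)),("red",(0,150,80),(6,255,255))):
    k,_,s,c=cv2.connectedComponentsWithStats(cv2.inRange(hsv,lo,hi))
    for i in range(1,k):
        if s[i,4]>60: 
            x,y,w,h,a=s[i];print(nm,"box",s[i].tolist(),"c@.05",L(*c[i],.05),"top/bottom@.066",L(c[i][0],y,.066),L(c[i][0],y+h,.066))
print("head proj",wproj(p+R@np.array([float(sys.argv[2])/1e3,0,p[2]-.05]),p,R).round(1) if len(sys.argv)>2 else "")
E
python3 seg.py w15 42
```

```text
t 26.8333 pos [0.4197 0.0284 0.1172] st mm [-177.6    1.3  117.2] toolyaw 9.67 F [-0.5 -0.3 -0. ] open 0.009 g 0.0
w15 26.8333 [0.4197 0.0284 0.1172]
blue box [234, 0, 98, 38, 2943] c@.05 [154.2   0.2  67.2] top/bottom@.066 [1.603e+02 1.000e-01 5.120e+01] [1.332e+02 1.000e-01 5.120e+01]
blue box [261, 168, 43, 26, 910] c@.05 [34.7 -0.4 67.2] top/bottom@.066 [47.  -0.4 51.2] [29.2 -0.4 51.2]
red box [319, 71, 116, 38, 2270] c@.05 [104.1  76.3  67.2] top/bottom@.066 [114.4  70.8  51.2] [88.4 71.2 51.2]
head proj [282.3 171.1]
```

Head is in line with the fork (0.6 mm) and where expected. I'll lower behind the head and push.

Call:
carry_out(
  deltas=[
    [[0.01, 0, 0.06, 0, 0, 0, 1], [0.01, 0, 0.12, 0, 0, 0, 1], [0.01, 0, 0.18, 0, 0, 0, 1], [0.01, 0, 0.24, 0, 0, 0, 1], [0.01, 0, 0.3, 0, 0, 0, 1], [0.01, 0, 0.36, 0, 0, 0, 1], [0.01, 0, 0.41, 0, 0, 0, 1], [0.01, 0, 0.45, 0, 0, 0, 1], [0.01, 0, 0.47, 0, 0, 0, 1], [0.01, 0, 0.48, 0, 0, 0, 1]],
  ],
)

```text
time_s: 27.72
position: [0.4219, 0.0288, 0.0446]
tcp_rot: [[0.986, 0.168, -0.001], [0.168, -0.986, 0.0], [-0.001, -0.0, -1.0]]
force: [-1.3, -0.9, 0.8]
opening: 0.005
grasp_force: 0.0
```

Call:
carry_out(
  deltas=[
    [[0.02, 0, 0, 0, 0, 0, 1], [0.05, 0, 0, 0, 0, 0, 1], [0.09, 0, 0, 0, 0, 0, 1], [0.13, 0, 0, 0, 0, 0, 1], [0.17, 0, 0, 0, 0, 0, 1], [0.2, 0, 0, 0, 0, 0, 1], [0.23, 0, 0, 0, 0, 0, 1], [0.26, 0, 0, 0, 0, 0, 1], [0.28, 0, 0, 0, 0, 0, 1], [0.3, 0, 0, 0, 0, 0, 1]],
  ],
)

```text
time_s: 28.55
position: [0.4665, 0.0364, 0.0452]
tcp_rot: [[0.986, 0.168, -0.0], [0.168, -0.986, 0.0], [-0.0, -0.0, -1.0]]
force: [-1.2, -0.1, -0.6]
opening: 0.007
grasp_force: 0.5
```

```bash
python3 seg.py w16
```

```text
t 28.55 pos [0.4665 0.0364 0.0452] st mm [-130.1    1.4   45.2] toolyaw 9.68 F [-1.2 -0.1 -0.6] open 0.007 g 0.5
w16 28.55 [0.4665 0.0364 0.0452]
blue box [206, 35, 154, 52, 6848] c@.05 [109.8  -0.   -4.8] top/bottom@.066 [ 1.178e+02 -1.000e-01 -2.080e+01] [ 94.7  -0.1 -20.8]
blue box [252, 221, 61, 43, 1910] c@.05 [16.6 -0.3 -4.8] top/bottom@.066 [ 34.9  -0.3 -20.8] [ 12.9  -0.3 -20.8]
red box [333, 151, 166, 66, 5591] c@.05 [52.7 77.8 -4.8] top/bottom@.066 [ 68.9  68.5 -20.8] [ 36.6  72.4 -20.8]
head proj
```

Call:
carry_out(
  deltas=[
    [[0.02, 0, 0, 0, 0, 0, 1], [0.05, 0, 0, 0, 0, 0, 1], [0.08, 0, 0, 0, 0, 0, 1], [0.11, 0, 0, 0, 0, 0, 1], [0.14, 0, 0, 0, 0, 0, 1], [0.17, 0, 0, 0, 0, 0, 1], [0.2, 0, 0, 0, 0, 0, 1], [0.23, 0, 0, 0, 0, 0, 1], [0.26, 0, 0, 0, 0, 0, 1], [0.28, 0, 0, 0, 0, 0, 1]],
  ],
)

```text
time_s: 29.43
position: [0.5085, 0.0434, 0.0453]
tcp_rot: [[0.986, 0.168, 0.001], [0.168, -0.986, -0.0], [0.001, 0.0, -1.0]]
force: [-0.9, -0.4, 0.7]
opening: 0.003
grasp_force: 0.5
```

Call:
carry_out(
  deltas=[
    [[0.004, 0, 0, 0, 0, 0, 1], [0.008, 0, 0, 0, 0, 0, 1], [0.012, 0, 0, 0, 0, 0, 1], [0.016, 0, 0, 0, 0, 0, 1], [0.02, 0, 0, 0, 0, 0, 1], [0.024, 0, 0, 0, 0, 0, 1], [0.028, 0, 0, 0, 0, 0, 1], [0.032, 0, 0, 0, 0, 0, 1], [0.036, 0, 0, 0, 0, 0, 1], [0.04, 0, 0, 0, 0, 0, 1]],
  ],
)

```text
time_s: 30.27
position: [0.5136, 0.0444, 0.0452]
tcp_rot: [[0.986, 0.168, 0.0], [0.168, -0.986, -0.0], [0.0, 0.0, -1.0]]
force: [-0.9, 1.1, -0.0]
opening: 0.007
grasp_force: 0.4
```

```bash
python3 seg.py w17
```

```text
t 30.2667 pos [0.5136 0.0444 0.0452] st mm [-82.3   1.4  45.2] toolyaw 9.68 F [-0.9  1.1 -0. ] open 0.007 g 0.4
w17 30.2667 [0.5136 0.0444 0.0452]
blue box [207, 38, 154, 48, 6634] c@.05 [108.9   0.2  -4.8] top/bottom@.066 [ 1.164e+02  1.000e-01 -2.080e+01] [ 95.1   0.1 -20.8]
blue box [209, 144, 149, 49, 6512] c@.05 [55.9  0.  -4.8] top/bottom@.066 [ 70.   -0.1 -20.8] [ 48.1  -0.1 -20.8]
blue box [253, 221, 60, 43, 1921] c@.05 [16.4 -0.1 -4.8] top/bottom@.066 [ 34.9  -0.2 -20.8] [ 12.9  -0.1 -20.8]
red box [427, 234, 53, 52, 1007] c@.05 [  4.7 104.3  -4.8] top/bottom@.066 [ 27.2  90.4 -20.8] [ -4.3  97.9 -20.8]
red box [330, 245, 120, 42, 2517] c@.05 [ 7.3 59.5 -4.8] top/bottom@.066 [ 22.2  52.5 -20.8] [ -1.8  55.8 -20.8]
head proj
```

Call:
carry_out(
  deltas=[
    [[0.003, 0, 0, 0, 0, 0, 1], [0.006, 0, 0, 0, 0, 0, 1], [0.009, 0, 0, 0, 0, 0, 1], [0.012, 0, 0, 0, 0, 0, 1], [0.015, 0, 0, 0, 0, 0, 1], [0.018, 0, 0, 0, 0, 0, 1], [0.021, 0, 0, 0, 0, 0, 1], [0.024, 0, 0, 0, 0, 0, 1], [0.025, 0, 0, 0, 0, 0, 1], [0.025, 0, 0, 0, 0, 0, 1]],
  ],
)

```text
time_s: 31.15
position: [0.5171, 0.045, 0.0452]
tcp_rot: [[0.986, 0.168, -0.0], [0.168, -0.986, -0.0], [-0.0, -0.0, -1.0]]
force: [-1.2, -0.2, 0.5]
opening: 0.006
grasp_force: 0.6
```

Call:
carry_out(
  deltas=[
    [[0.002, 0, 0, 0, 0, 0, 1], [0.004, 0, 0, 0, 0, 0, 1], [0.006, 0, 0, 0, 0, 0, 1], [0.008, 0, 0, 0, 0, 0, 1], [0.01, 0, 0, 0, 0, 0, 1], [0.012, 0, 0, 0, 0, 0, 1], [0.012, 0, 0, 0, 0, 0, 1], [0.012, 0, 0, 0, 0, 0, 1], [0.012, 0, 0, 0, 0, 0, 1], [0.012, 0, 0, 0, 0, 0, 1]],
  ],
)

```text
time_s: 31.98
position: [0.5172, 0.0453, 0.045]
tcp_rot: [[0.986, 0.168, -0.004], [0.168, -0.986, 0.0], [-0.004, -0.001, -1.0]]
force: [-4.6, -1.7, 2.5]
opening: 0.004
grasp_force: 2.7
```

Call:
carry_out(
  deltas=[
    [[0.002, 0, 0, 0, 0, 0, 1], [0.004, 0, 0, 0, 0, 0, 1], [0.006, 0, 0, 0, 0, 0, 1], [0.008, 0, 0, 0, 0, 0, 1], [0.01, 0, 0, 0, 0, 0, 1], [0.012, 0, 0, 0, 0, 0, 1], [0.014, 0, 0, 0, 0, 0, 1], [0.014, 0, 0, 0, 0, 0, 1], [0.014, 0, 0, 0, 0, 0, 1], [0.014, 0, 0, 0, 0, 0, 1]],
  ],
)

```text
time_s: 32.82
position: [0.5172, 0.0456, 0.0448]
tcp_rot: [[0.986, 0.169, -0.008], [0.169, -0.986, 0.0], [-0.008, -0.002, -1.0]]
force: [-8.3, -3.6, 3.9]
opening: 0.007
grasp_force: 4.1
```

```bash
python3 seg.py w18
```

```text
t 32.8167 pos [0.5172 0.0456 0.0448] st mm [-78.6   2.   44.8] toolyaw 9.71 F [-8.3 -3.6  3.9] open 0.007 g 4.1
w18 32.8167 [0.5172 0.0456 0.0448]
blue box [208, 47, 155, 46, 6521] c@.05 [104.7   0.9  -6.1] top/bottom@.066 [112.1   0.7 -22.2] [ 92.    0.7 -22. ]
blue box [210, 152, 149, 51, 6828] c@.05 [51.7  0.7 -5.7] top/bottom@.066 [ 66.6   0.6 -21.8] [ 43.7   0.6 -21.6]
blue box [254, 225, 60, 40, 1873] c@.05 [15.9  0.4 -5.4] top/bottom@.066 [ 33.2   0.3 -21.5] [ 12.6   0.3 -21.3]
red box [330, 240, 150, 48, 2988] c@.05 [ 3.8 74.4 -5.4] top/bottom@.066 [ 24.9  64.6 -21.5] [ -3.   69.5 -21.3]
red box [451, 309, 20, 6, 69] c@.05 [-34.5 117.   -5.1] top/bottom@.066 [-20.4 104.3 -21.2] [-24.9 105.7 -21.2]
head proj
```

The pin is seated: a hard stop at the expected spot, pushing with 8 N. Now back off and go to the keeper tab.

Call:
carry_out(
  deltas=[
    [[-0.03, 0, 0, 0, 0, 0, 1], [-0.06, 0, 0, 0, 0, 0, 1], [-0.1, 0, 0, 0, 0, 0, 1], [-0.1, 0, -0.07, 0, 0, 0, 1], [-0.1, 0, -0.14, 0, 0, 0, 1], [-0.1, 0, -0.22, 0, 0, 0, 1], [-0.1, 0, -0.3, 0, 0, 0, 1], [-0.1, 0, -0.38, 0, 0, 0, 1], [-0.1, 0, -0.45, 0, 0, 0, 1], [-0.1, 0, -0.5, 0, 0, 0, 1]],
  ],
)

```text
time_s: 33.7
position: [0.5079, 0.0431, 0.1226]
tcp_rot: [[0.986, 0.168, 0.004], [0.168, -0.986, -0.0], [0.004, 0.001, -1.0]]
force: [-0.6, -0.2, -0.2]
opening: 0.004
grasp_force: 0.0
```

Call:
carry_out(
  deltas=[
    [[0.01, 0.08, 0, 0, 0, 0, 1], [0.02, 0.16, 0, 0, 0, 0, 1], [0.03, 0.24, 0, 0, 0, 0, 1], [0.04, 0.32, 0, 0, 0, 0, 1], [0.05, 0.4, 0, 0, 0, 0, 1], [0.06, 0.48, 0, 0, 0, 0, 1], [0.07, 0.56, 0, 0, 0, 0, 1], [0.09, 0.64, 0, 0, 0, 0, 1], [0.11, 0.72, 0, 0, 0, 0, 1], [0.12, 0.8, 0, 0, 0, 0, 1]],
  ],
)

```text
time_s: 34.53
position: [0.545, -0.0735, 0.1202]
tcp_rot: [[0.986, 0.168, 0.0], [0.168, -0.986, -0.0], [0.0, 0.0, -1.0]]
force: [0.2, 1.1, 0.1]
opening: 0.005
grasp_force: 0.0
```

```bash
python3 seg.py w19
```

```text
t 34.5333 pos [ 0.545  -0.0735  0.1202] st mm [ -71.1 -120.   120.2] toolyaw 9.67 F [0.2 1.1 0.1] open 0.005 g 0.0
w19 34.5333 [ 0.545  -0.0735  0.1202]
blue box [70, 91, 105, 30, 2170] c@.05 [  95.5 -122.7   70.2] top/bottom@.066 [ 104.9 -113.9   54.2] [  83.3 -114.8   54.2]
blue box [75, 150, 102, 35, 2446] c@.05 [  45.9 -122.9   70.2] top/bottom@.066 [  62.1 -113.1   54.2] [  36.3 -116.    54.2]
blue box [113, 202, 38, 22, 677] c@.05 [   9.6 -121.7   70.2] top/bottom@.066 [  23.2 -112.1   54.2] [   5.9 -114.8   54.2]
red box [158, 213, 90, 52, 2048] c@.05 [ -7.5 -55.6  70.2] top/bottom@.066 [ 14.8 -50.6  54.2] [-26.3 -53.8  54.2]
head proj
```

Call:
carry_out(
  deltas=[
    [[-0.02, 0, 0.05, 0, 0, 0, 1], [-0.02, 0, 0.1, 0, 0, 0, 1], [-0.02, 0, 0.15, 0, 0, 0, 1], [-0.02, 0, 0.2, 0, 0, 0, 1], [-0.02, 0, 0.25, 0, 0, 0, 1], [-0.02, 0, 0.3, 0, 0, 0, 1], [-0.02, 0, 0.35, 0, 0, 0, 1], [-0.02, 0, 0.4, 0, 0, 0, 1], [-0.02, 0, 0.44, 0, 0, 0, 1], [-0.02, 0, 0.45, 0, 0, 0, 1]],
  ],
)

```text
time_s: 35.42
position: [0.5406, -0.0724, 0.0515]
tcp_rot: [[0.986, 0.168, -0.002], [0.168, -0.986, 0.001], [-0.002, -0.001, -1.0]]
force: [0.7, -0.1, -0.4]
opening: 0.004
grasp_force: 0.0
```

Call:
carry_out(
  deltas=[
    [[0, -0.03, 0, 0, 0, 0, 1], [0, -0.07, 0, 0, 0, 0, 1], [0, -0.11, 0, 0, 0, 0, 1], [0, -0.15, 0, 0, 0, 0, 1], [0, -0.19, 0, 0, 0, 0, 1], [0, -0.23, 0, 0, 0, 0, 1], [0, -0.27, 0, 0, 0, 0, 1], [0, -0.3, 0, 0, 0, 0, 1], [0, -0.32, 0, 0, 0, 0, 1], [0, -0.33, 0, 0, 0, 0, 1]],
  ],
)

```text
time_s: 36.25
position: [0.5333, -0.0233, 0.053]
tcp_rot: [[0.986, 0.169, 0.001], [0.169, -0.986, -0.0], [0.001, 0.0, -1.0]]
force: [0.9, -1.7, 0.3]
opening: 0.006
grasp_force: 1.1
```

```bash
python3 seg.py w20
```

```text
t 36.25 pos [ 0.5333 -0.0233  0.053 ] st mm [-74.2 -68.6  53. ] toolyaw 9.7 F [ 0.9 -1.7  0.3] open 0.006 g 1.1
w20 36.25 [ 0.5333 -0.0233  0.053 ]
blue box [72, 65, 146, 46, 4932] c@.05 [ 99.6 -73.    3.1] top/bottom@.066 [109.7 -65.8 -12.9] [ 87.2 -66.3 -12.9]
blue box [78, 155, 142, 52, 5438] c@.05 [ 47.9 -72.8   3. ] top/bottom@.066 [ 65.6 -64.5 -13. ] [ 39.3 -67.2 -13. ]
blue box [134, 227, 54, 34, 1428] c@.05 [ 12.  -70.4   3. ] top/bottom@.066 [ 28.7 -62.3 -13. ] [  9.3 -65.1 -13. ]
red box [139, 243, 121, 36, 1706] c@.05 [  2.1 -46.1   3. ] top/bottom@.066 [ 20.3 -40.7 -13. ] [ -0.6 -42.8 -13. ]
head proj
```

Call:
carry_out(
  deltas=[
    [[0, -0.006, 0, 0, 0, 0, 1], [0, -0.012, 0, 0, 0, 0, 1], [0, -0.018, 0, 0, 0, 0, 1], [0, -0.024, 0, 0, 0, 0, 1], [0, -0.03, 0, 0, 0, 0, 1], [0, -0.036, 0, 0, 0, 0, 1], [0, -0.042, 0, 0, 0, 0, 1], [0, -0.048, 0, 0, 0, 0, 1], [0, -0.054, 0, 0, 0, 0, 1], [0, -0.06, 0, 0, 0, 0, 1]],
  ],
)

```text
time_s: 37.13
position: [0.533, -0.0201, 0.0531]
tcp_rot: [[0.985, 0.172, 0.003], [0.172, -0.985, -0.008], [0.001, 0.008, -1.0]]
force: [-0.9, -23.4, -0.3]
opening: 0.004
grasp_force: 11.2
```

Call:
carry_out(
  deltas=[
    [[0, -0.002, 0, 0, 0, 0, 1], [0, -0.004, 0, 0, 0, 0, 1], [0, -0.006, 0, 0, 0, 0, 1], [0, -0.008, 0, 0, 0, 0, 1], [0, -0.01, 0, 0, 0, 0, 1], [0, -0.012, 0, 0, 0, 0, 1], [0, -0.014, 0, 0, 0, 0, 1], [0, -0.016, 0, 0, 0, 0, 1], [0, -0.018, 0, 0, 0, 0, 1], [0, -0.02, 0, 0, 0, 0, 1]],
  ],
)

```text
time_s: 37.97
position: [0.5331, -0.0199, 0.0531]
tcp_rot: [[0.985, 0.173, 0.004], [0.173, -0.985, -0.011], [0.002, 0.012, -1.0]]
force: [-2.6, -31.4, -1.9]
opening: 0.009
grasp_force: 14.9
```

```bash
python3 -c "
from h import *
st()"
```

```text
t 37.9667 pos [ 0.5331 -0.0199  0.0531] st mm [-73.9 -65.3  53.1] toolyaw 9.96 F [ -2.6 -31.4  -1.9] open 0.009 g 14.9
```

Stopped firmly at 31 N. I'll back off and measure the keeper's travel against the w12 view.

Call:
carry_out(
  deltas=[
    [[0, 0.03, 0, 0, 0, 0, 1], [0, 0.07, 0, 0, 0, 0, 1], [0, 0.1, 0, 0, 0, 0, 1], [0, 0.1, -0.08, 0, 0, 0, 1], [0, 0.1, -0.16, 0, 0, 0, 1], [0, 0.1, -0.24, 0, 0, 0, 1], [0, 0.1, -0.32, 0, 0, 0, 1], [0, 0.1, -0.4, 0, 0, 0, 1], [0, 0.1, -0.48, 0, 0, 0, 1], [0, 0.1, -0.5, 0, 0, 0, 1]],
  ],
)

```text
time_s: 38.8
position: [0.5335, -0.026, 0.129]
tcp_rot: [[0.986, 0.169, 0.001], [0.169, -0.986, 0.0], [0.001, -0.0, -1.0]]
force: [0.0, 0.8, 0.3]
opening: 0.009
grasp_force: 0.0
```

Call:
carry_out(
  deltas=[
    [[-0.04, -0.06, 0, 0, 0, 0, 1], [-0.08, -0.12, 0, 0, 0, 0, 1], [-0.12, -0.18, 0, 0, 0, 0, 1], [-0.16, -0.24, 0, 0, 0, 0, 1], [-0.2, -0.3, 0, 0, 0, 0, 1], [-0.24, -0.36, 0, 0, 0, 0, 1], [-0.28, -0.42, 0, 0, 0, 0, 1], [-0.3, -0.48, 0, 0, 0, 0, 1], [-0.3, -0.52, 0, 0, 0, 0, 1], [-0.3, -0.52, 0, 0, 0, 0, 1]],
  ],
)

```text
time_s: 39.63
position: [0.4756, 0.0438, 0.1278]
tcp_rot: [[0.986, 0.169, -0.0], [0.169, -0.986, 0.0], [-0.0, -0.0, -1.0]]
force: [0.0, -0.2, -0.3]
opening: 0.007
grasp_force: 0.0
```

```bash
python3 seg.py w21; python3 - <<'E'
from h import *
a=np.radians(9.64);c,s=np.cos(a),np.sin(a)
for n in('w12','w15','w5','w21'):
    p,R=pose(n);im=cv2.imread(f'pics/{n}.png');m=cv2.inRange(cv2.cvtColor(im,cv2.COLOR_BGR2HSV),(0,150,50),(6,255,255))
    v,u=np.nonzero(m);print(n,len(u))
    for nm,i,z in(("right",u.argmax(),.088),("left",u.argmin(),.062)):
        row=np.median(v[u==u[i]]);P=at(*wray((u[i],row),p,R),z)-[.595,.0568,0]
        print(' ',nm,u[i],row,(np.array([c*P[0]+s*P[1],-s*P[0]+c*P[1]])*1e3).round(1))
E
```

```text
t 39.6333 pos [0.4756 0.0438 0.1278] st mm [-119.9    7.2  127.8] toolyaw 9.75 F [ 0.  -0.2 -0.3] open 0.007 g 0.0
w21 39.6333 [0.4756 0.0438 0.1278]
blue box [245, 12, 94, 37, 2611] c@.05 [148.8   7.2  77.8] top/bottom@.066 [155.    6.7  61.8] [127.9   6.6  61.8]
blue box [245, 81, 94, 26, 2255] c@.05 [98.1  6.5 77.8] top/bottom@.066 [105.4   6.   61.8] [87.4  6.  61.8]
blue box [270, 135, 42, 21, 794] c@.05 [59.8  5.9 77.8] top/bottom@.066 [68.2  5.4 61.8] [53.6  5.5 61.8]
red box [270, 149, 106, 43, 2252] c@.05 [43.1 38.  77.8] top/bottom@.066 [58.8 35.  61.8] [28.1 36.1 61.8]
head proj 
w12 3159
  right 438 199.5 [-65.3 -92.2]
  left 317 195.5 [-70.3 -22.6]
w15 2446
  right 434 86.5 [-72.9 -92.3]
  left 319 84.5 [-74.8 -22.6]
w5 1079
  right 425 162.0 [-68.3 -91.9]
  left 351 156.5 [-73.8 -21.7]
w21 2252
  right 375 164.5 [-67.8 -52.2]
  left 270 166.5 [-74.4  16. ]
```

Measured travel is about 40 mm and the stop was hard. To be sure the stop was the keeper's own and not my finger on something, I'll push once more at a different height.

Call:
carry_out(
  deltas=[
    [[0.03, 0.06, 0, 0, 0, 0, 1], [0.06, 0.12, 0, 0, 0, 0, 1], [0.09, 0.18, 0, 0, 0, 0, 1], [0.12, 0.25, 0, 0, 0, 0, 1], [0.15, 0.32, 0, 0, 0, 0, 1], [0.18, 0.39, 0, 0, 0, 0, 1], [0.22, 0.46, 0, 0, 0, 0, 1], [0.26, 0.53, 0, 0, 0, 0, 1], [0.29, 0.59, 0, 0, 0, 0, 1], [0.3, 0.62, 0, 0, 0, 0, 1]],
  ],
)

```text
time_s: 40.52
position: [0.5377, -0.0432, 0.1279]
tcp_rot: [[0.986, 0.167, 0.002], [0.167, -0.986, -0.001], [0.002, 0.001, -1.0]]
force: [0.1, 0.3, 0.5]
opening: 0.009
grasp_force: 0.0
```

Call:
carry_out(
  deltas=[
    [[0, 0, 0.05, 0, 0, 0, 1], [0, 0, 0.1, 0, 0, 0, 1], [0, 0, 0.15, 0, 0, 0, 1], [0, 0, 0.2, 0, 0, 0, 1], [0, 0, 0.25, 0, 0, 0, 1], [0, 0, 0.3, 0, 0, 0, 1], [0, 0, 0.34, 0, 0, 0, 1], [0, 0, 0.37, 0, 0, 0, 1], [0, 0, 0.39, 0, 0, 0, 1], [0, 0, 0.4, 0, 0, 0, 1]],
  ],
)

```text
time_s: 41.35
position: [0.5358, -0.0415, 0.0672]
tcp_rot: [[0.986, 0.168, -0.001], [0.168, -0.986, 0.0], [-0.001, -0.0, -1.0]]
force: [0.1, 0.1, 0.9]
opening: 0.005
grasp_force: 0.0
```

Call:
carry_out(
  deltas=[
    [[0, -0.02, 0, 0, 0, 0, 1], [0, -0.04, 0, 0, 0, 0, 1], [0, -0.06, 0, 0, 0, 0, 1], [0, -0.08, 0, 0, 0, 0, 1], [0, -0.1, 0, 0, 0, 0, 1], [0, -0.12, 0, 0, 0, 0, 1], [0, -0.13, 0, 0, 0, 0, 1], [0, -0.14, 0, 0, 0, 0, 1], [0, -0.15, 0, 0, 0, 0, 1], [0, -0.155, 0, 0, 0, 0, 1]],
  ],
)

```text
time_s: 42.18
position: [0.532, -0.0184, 0.0678]
tcp_rot: [[0.986, 0.168, -0.0], [0.168, -0.986, 0.0], [-0.0, -0.0, -1.0]]
force: [0.8, 0.2, -1.1]
opening: 0.006
grasp_force: 0.0
```

```bash
python3 -c "
from h import *
st()"
```

```text
t 42.1833 pos [ 0.532  -0.0184  0.0678] st mm [-74.7 -63.6  67.8] toolyaw 9.68 F [ 0.8  0.2 -1.1] open 0.006 g 0.0
```

Call:
carry_out(
  deltas=[
    [[0, -0.006, 0, 0, 0, 0, 1], [0, -0.012, 0, 0, 0, 0, 1], [0, -0.018, 0, 0, 0, 0, 1], [0, -0.024, 0, 0, 0, 0, 1], [0, -0.03, 0, 0, 0, 0, 1], [0, -0.036, 0, 0, 0, 0, 1], [0, -0.042, 0, 0, 0, 0, 1], [0, -0.048, 0, 0, 0, 0, 1], [0, -0.05, 0, 0, 0, 0, 1], [0, -0.05, 0, 0, 0, 0, 1]],
  ],
)

```text
time_s: 43.02
position: [0.5321, -0.0174, 0.0679]
tcp_rot: [[0.985, 0.172, 0.002], [0.172, -0.985, -0.009], [0.0, 0.009, -1.0]]
force: [-2.0, -21.4, -3.4]
opening: 0.008
grasp_force: 10.5
```

```bash
python3 -c "
from h import *
st()"
```

```text
t 43.0167 pos [ 0.5321 -0.0174  0.0679] st mm [-74.4 -62.6  67.9] toolyaw 9.9 F [ -2.  -21.4  -3.4] open 0.008 g 10.5
```

The stop is the same at another contact height, with finger and tab geometry agreeing, so the keeper is at its end stop. Next I'll retreat, check once more, and hand in.

Call:
carry_out(
  deltas=[
    [[0, 0.03, 0, 0, 0, 0, 1], [0, 0.07, 0, 0, 0, 0, 1], [0, 0.12, 0, 0, 0, 0, 1], [0, 0.12, -0.08, 0, 0, 0, 1], [0, 0.12, -0.16, 0, 0, 0, 1], [0, 0.12, -0.24, 0, 0, 0, 1], [0, 0.12, -0.32, 0, 0, 0, 1], [0, 0.12, -0.4, 0, 0, 0, 1], [0, 0.12, -0.48, 0, 0, 0, 1], [0, 0.12, -0.5, 0, 0, 0, 1]],
  ],
)

```text
time_s: 43.85
position: [0.535, -0.029, 0.1445]
tcp_rot: [[0.986, 0.168, 0.003], [0.168, -0.986, -0.0], [0.003, 0.001, -1.0]]
force: [0.5, -0.5, -0.1]
opening: 0.003
grasp_force: 0.0
```

Call:
carry_out(
  deltas=[
    [[-0.04, -0.06, 0, 0, 0, 0, 1], [-0.1, -0.12, 0, 0, 0, 0, 1], [-0.16, -0.18, 0, 0, 0, 0, 1], [-0.22, -0.24, 0, 0, 0, 0, 1], [-0.28, -0.3, 0, 0, 0, 0, 1], [-0.34, -0.36, 0, 0, 0, 0, 1], [-0.4, -0.42, 0, 0, 0, 0, 1], [-0.46, -0.48, 0, 0, 0, 0, 1], [-0.5, -0.5, 0, 0, 0, 0, 1], [-0.5, -0.5, 0, 0, 0, 0, 1]],
  ],
)

```text
time_s: 44.68
position: [0.445, 0.0333, 0.1426]
tcp_rot: [[0.986, 0.169, -0.003], [0.169, -0.986, 0.0], [-0.002, -0.001, -1.0]]
force: [-0.2, -0.2, 0.7]
opening: -0.0
grasp_force: 0.0
```

```bash
python3 seg.py w22; python3 - <<'E'
from h import *
# keeper pose by template: fit travel from tab/bar extremes in w22 and w21, by the same points in w12/w15
a=np.radians(9.64);c,s=np.cos(a),np.sin(a)
n='w22';p,R=pose(n);im=cv2.imread(f'pics/{n}.png');m=cv2.inRange(cv2.cvtColor(im,cv2.COLOR_BGR2HSV),(0,150,50),(6,255,255))
v,u=np.nonzero(m)
for nm,i,z in(("right",u.argmax(),.088),("left",u.argmin(),.062)):
    P=at(*wray((u[i],np.median(v[u==u[i]])),p,R),z)-[.595,.0568,0];print(nm,(np.array([c*P[0]+s*P[1],-s*P[0]+c*P[1]])*1e3).round(1))
# pixels beyond the bar's end and green shoulder
P0=np.array([.595,.0568]);
def rgb(x,y,z): q=wproj([P0[0]+(c*x-s*y)/1e3,P0[1]+(s*x+c*y)/1e3,z],p,R).round().astype(int);return im[q[1],q[0],::-1].tolist() if 0<=q[1]<420 and 0<=q[0]<560 else None
print("bar line",[(y,rgb(-73,y,.062)) for y in range(-40,33,6)])
E
```

```text
t 44.6833 pos [0.445  0.0333 0.1426] st mm [-151.9    1.9  142.6] toolyaw 9.74 F [-0.2 -0.2  0.7] open -0.0 g 0.0
w22 44.6833 [0.445  0.0333 0.1426]
blue box [243, 0, 83, 16, 381] c@.05 [172.6   6.6  92.2] top/bottom@.066 [169.4   6.2  76.2] [156.4   6.2  76.2]
blue box [239, 38, 89, 33, 2478] c@.05 [131.4   0.8  92.3] top/bottom@.066 [139.1   0.7  76.3] [114.2   0.7  76.3]
blue box [263, 92, 41, 19, 742] c@.05 [92.7  0.8 92.4] top/bottom@.066 [98.7  0.7 76.4] [84.7  0.7 76.4]
red box [264, 107, 101, 35, 1758] c@.05 [76.7 33.  92.4] top/bottom@.066 [88.1 30.7 76.4] [62.3 31.2 76.4]
head proj 
right [-68.9 -52.4]
left [-74.7  15.6]
bar line [(-40, [199, 53, 50]), (-34, [201, 53, 50]), (-28, [202, 56, 51]), (-22, [201, 54, 51]), (-16, [203, 57, 51]), (-10, [205, 57, 54]), (-4, [205, 59, 54]), (2, [204, 55, 53]), (8, [204, 56, 52]), (14, [208, 60, 57]), (20, [212, 216, 219]), (26, [209, 213, 218]), (32, [208, 212, 215])]
```

```bash
python3 -c "
from rig import job
print(job.hand_in())"
```

```text
the job is handed in; nothing more can be done
None
```

The job is handed in at about 45 s (no verdict shown): the stay is home, the long pin is seated, and the keeper is shut against a hard stop, though I measured about 40 mm of travel against the 45 mm given, so full closure is inferred from the stop.

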